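# Put the mill balls away and nest the cups

### The job

Lift the cover off the ball box, empty the balls from the loaded cup into the box, all of them, and put the cover back flat on the rim with both pins through its holes. Nest all the terracotta cups, the emptied one too, upright one inside the other in a single stack in the middle of the round plaster bat, each fully home. Leave the tools and jars where they are, and let go of everything at the end.

Things in the scene. Friction and masses are not known exactly. Their poses are not given: they have to be found in the camera images.
- cup1: The loaded one of five like terracotta cups, 55 mm tall, wall 3 mm, 0.10-0.17 kg: body 43 mm across at the foot, 58 mm at 35 mm height; above that an upright collar 68 mm across (inside 62) up to the rim. Origin: centre of underside, z to the mouth. In another cup it sinks until its collar rests on that cup's rim, 20 mm higher than that cup. It holds the 4 to 6 balls at the start.
- cup2: An empty one of five like terracotta cups, 55 mm tall, wall 3 mm, 0.10-0.17 kg: body 43 mm across at the foot, 58 mm at 35 mm height; above that an upright collar 68 mm across (inside 62) up to the rim. Origin: centre of underside, z to the mouth. In another cup it sinks until its collar rests on that cup's rim, 20 mm higher than that cup. May be absent.
- cup3: An empty one of five like terracotta cups, 55 mm tall, wall 3 mm, 0.10-0.17 kg: body 43 mm across at the foot, 58 mm at 35 mm height; above that an upright collar 68 mm across (inside 62) up to the rim. Origin: centre of underside, z to the mouth. In another cup it sinks until its collar rests on that cup's rim, 20 mm higher than that cup. May be absent.
- cup4: An empty one of five like terracotta cups, 55 mm tall, wall 3 mm, 0.10-0.17 kg: body 43 mm across at the foot, 58 mm at 35 mm height; above that an upright collar 68 mm across (inside 62) up to the rim. Origin: centre of underside, z to the mouth. In another cup it sinks until its collar rests on that cup's rim, 20 mm higher than that cup. May be absent.
- cup5: An empty one of five like terracotta cups, 55 mm tall, wall 3 mm, 0.10-0.17 kg: body 43 mm across at the foot, 58 mm at 35 mm height; above that an upright collar 68 mm across (inside 62) up to the rim. Origin: centre of underside, z to the mouth. In another cup it sinks until its collar rests on that cup's rim, 20 mm higher than that cup. May be absent.
- ball1_center (a point): Centre of a white porcelain mill ball, 20 mm in diameter, 12 g, that starts in the loaded cup; it rolls freely. May be absent.
- ball2_center (a point): Centre of a white porcelain mill ball, 20 mm in diameter, 12 g, that starts in the loaded cup; it rolls freely. May be absent.
- ball3_center (a point): Centre of a white porcelain mill ball, 20 mm in diameter, 12 g, that starts in the loaded cup; it rolls freely. May be absent.
- ball4_center (a point): Centre of a white porcelain mill ball, 20 mm in diameter, 12 g, that starts in the loaded cup; it rolls freely. May be absent.
- ball5_center (a point): Centre of a white porcelain mill ball, 20 mm in diameter, 12 g, that starts in the loaded cup; it rolls freely. May be absent.
- ball6_center (a point): Centre of a white porcelain mill ball, 20 mm in diameter, 12 g, that starts in the loaded cup; it rolls freely. May be absent.
- ballbox: Fixed open plywood box, 140 x 140 mm outside (x, y), 70 mm tall, walls and floor 6 mm. Origin: centre of its underside. On a ledge outside each y side, at y = +81 and -81 mm, a steel pin of 8 mm diameter stands 14 mm up from rim height. At the start the cover lies on it.
- cover: Loose wooden cover plate, 150 (x) x 190 (y) x 8 mm, 0.11-0.23 kg, with two 14 mm through holes at y = +81 and -81 mm; on top a central grip bar 60 mm long (x), 18 mm wide (y), from 8 to 38 mm above the underside. Origin: centre of underside. Starts seated: pins through the holes, underside on the box rim. Fits either way round.
- bat: Fixed round plaster disc (bat) lying on the table, 110 mm across, 12 mm thick; origin at the centre of its underside. The cups are to be stacked on it. The table between it and the robot (left front) is clear at the start.
- loop_tool: Bystander, to be left in place: wooden-handled loop tool 150 mm long, 16 mm thick, lying flat. Origin: centre of its underside.
- trim_tool: Bystander, to be left in place: thin wooden-handled trimming tool 130 mm long, 12 mm thick, lying flat. Origin: centre of its underside.
- glaze_jar: Bystander, to be left in place: closed glaze jar 64 mm across, 85 mm tall, standing. Origin: centre of its underside.
- rib: Bystander, to be left in place: flat dark wooden rib 100 x 50 x 8 mm, lying. Origin: centre of its underside.
- slip_jar: Bystander, to be left in place: closed grey jar 72 mm across, 100 mm tall, standing. Origin: centre of its underside.
Things that resemble listed ones, but are neither listed nor needed, are in the scene too. Leave any purple look-alike of the cup5 alone.

How it is judged:
By the outcome, as a careful person would: the job done as asked, in the order asked, and still so for the second after the job is handed in, with the robot touching nothing.
Of cup2, cup3, cup4, cup5 only 2 to 4 are there at a start; the rules pass over those that are not, and their reading is None.
Of ball1, ball2, ball3, ball4, ball5, ball6 only 4 to 6 are there at a start; the rules pass over those that are not, and their reading is None.
At some moment in a run one of cup2, cup3, cup4, cup5 may be knocked a few centimetres aside while the robot is not near it.
It also fails if it takes over 210 s, if anything falls off the work surface, if the arm or the gripper's body presses on something with over 40 N, if the wrist force passes 120 N, or if a joint passes its speed limit or range.

### The arm

A 7-joint arm with a two-finger parallel gripper is mounted at the origin on the work surface. World frame = base frame: x ahead of the robot, y to its left, z up, the work surface at z = 0. Lengths are in m, angles in rad, forces in N, time in s.
With the tool pointing down it reaches from about 0.35 to 0.9 m from the base axis. Payload 19.9 kg.
Tool frame: the origin (TCP) lies between the finger pads; the fingertips stand 14 mm ahead of it and the grasp point (between the pads) lies 5 mm behind it; z points along the fingers, y is the line along which they close (so a half turn about z gives the same grasp; the last joint's range is limited). The gripper opens to 85 mm and grips with 20 to 120 N. Pads are 22 mm wide; open, the fingers measure 114 mm over their backs; the gripper's body (76 mm by 85 mm) begins 54 mm behind the grasp point. The pads swing forward as they close: fully open they stand 13 mm farther back than shut.
Start: joints at [1.169, 0.417, -0.01, 1.614, 0.005, 1.111, -0.053], TCP at [0.22, -0.585, 0.245] pointing down, gripper open.
Joint ranges: [-2.81, 2.81], [-0.39, 2.02], [-1.27, 1.25], [0.06, 2.57], [-1.19, 4.33], [0.19, 2], [-2.82, 2.82]. Speed limits (rad/s): [1.89, 1.89, 2.39, 2.39, 3.01, 3.01, 3.01].

### API

Orientations are given as a unit quaternion [w, x, y, z].
In Python, from cell import sensors, snapshot, arm gives the robot as it stands.
- The arm moves only by the tool jog_arm, never from a script. Its argument "increments" is a list of rows, each a list of 6 numbers: the shift along the tool's x, y, z each as a share of 0.02 m, from -1 to 1, then the turn, a rotation vector about the tool's x, y, z each as a share of 0.08 rad, from -1 to 1. In form: [[x, y, z, wx, wy, wz], ...]. A call has exactly 10 rows; each row shifts and turns the commanded pose from where the row before left it, along the tool's axes as they then stand; what a row does not reach is not made up. A row lasts 1/10 s, in which the tool goes at most 50 mm and 8.59 degrees, less where a joint would pass 70% of its speed; a pose out of reach is approached as far as the arm can. A call with a number of a shift or a turn outside -1 to 1 is refused whole. A call with a gripper value outside its range is refused whole. "hand" is the opening, from -1 (shut) to 1 (fully open), set as the call begins (left out, the last holds). The fingers move at their own pace and stop on an object; "squeeze" is the grip in N (left out, the last holds). Time passes only in rows, so rows that do not move let the fingers close, or fill a call up. It gives the time, the measured TCP pose, the force, the opening and the grip force at its end, in the units of the state.
- sensors.get_state(): the state, without advancing time (a new reading comes with each control period).
- snapshot(name): name is "scene" or "top" or "wrist"; returns a dict with "image" (384x512x3 uint8, red, green, blue), "intrinsics" (3x3 intrinsics, pixels), "dist" ([k1, k2, p1, p2, k3] as OpenCV has them; the pictures are not rectified), "pose" (4x4, takes a point from camera to world coordinates). Camera axes: x right, y up, looking along -z (the intrinsics and any distortion apply to the point x, -y, -z); pixel columns grow to the right and rows downward; lengths in m; the calibration is good to about 2 mm. A picture is of the moment at which its call begins. There is no depth.
- arm.sign_off(): hands the job in; it is judged then, once.
The state is a dict: "time_s": time; "q": joint angles; "dq": joint speeds; "effort": joint torques, N m; "ee_pos": TCP position; "tcp_rot": TCP orientation; "contact_force": force on the tool from outside, world axes, zero at the start; "ft_torque": the same for the moment, N m; "width": finger opening in m; "finger_force": force on a finger pad.
Only numpy, scipy, OpenCV 4.12 (cv2) and the standard library are available. Lean on these libraries where they do the work, as an engineer would, in place of code of your own. Each camera call takes 0.05 s, during which the arm holds its last target. There are 200 camera calls.

## Working session

There is one attempt and no reset: what is moved stays moved. The work goes in short steps, Python scripts to look and compute and a tool call to move; the robot and the scene stay as the last step left them, time stands still between calls to the robot, and variables do not carry over. Pictures are saved under pics/ and viewed, at most 14 in all, crops included, and the job is handed in when it is done.

Besides the shell and the picture viewer there is one more tool, called after "Request:" as name(argument=value, ...) on one line, values as JSON. jog_arm: Moves the arm, as the interface text tells. Its arguments: {"type":"object","properties":{"increments":{"type":"array"},"hand":{"type":"number"},"squeeze":{"type":"number"}},"required":["increments"]}

```bash
ls; mkdir -p pics; cat > h.py <<'E'
import numpy as np, cv2, json, pickle
from cell import sensors, snapshot, arm
def shot(cam,name):
    s=snapshot(cam); pickle.dump(s,open(f'pics/{name}.pkl','wb'))
    cv2.imwrite(f'pics/{name}.png',s['image'][:,:,::-1]); return s
def load(name): return pickle.load(open(f'pics/{name}.pkl','rb'))
def ray(s,uv):
    p=cv2.undistortPoints(np.array([[uv]],float),np.array(s['intrinsics'],float),np.array(s['dist'],float))[0,0]
    T=np.array(s['pose']); d=T[:3,:3]@np.array([p[0],-p[1],-1.]); return T[:3,3],d/np.linalg.norm(d)
def onz(s,uv,z):
    o,d=ray(s,uv); return o+d*(z-o[2])/d[2]
def tri(obs):
    A=np.zeros((3,3));b=np.zeros(3);R=[]
    for s,uv in obs:
        o,d=ray(s,uv);P=np.eye(3)-np.outer(d,d);A+=P;b+=P@o;R.append((o,P))
    x=np.linalg.solve(A,b); return x,[np.linalg.norm(P@(x-o)) for o,P in R]
def proj(s,X):
    T=np.array(s['pose']);c=T[:3,:3].T@(np.array(X,float)-T[:3,3]);c=c*[1,-1,-1]
    return cv2.projectPoints(c.reshape(1,1,3),np.zeros(3),np.zeros(3),np.array(s['intrinsics'],float),np.array(s['dist'],float))[0][0,0]
E
python3 - <<'E'
from h import *
a=shot('scene','s0');b=shot('top','t0');c=shot('wrist','w0')
for x in(a,b,c):print(np.round(x['pose'],3).tolist(),np.round(x['intrinsics'],1).tolist(),x['dist'])
cv2.imwrite('pics/t0b.png',cv2.resize(b['image'][:,:,::-1],(800,600),interpolation=cv2.INTER_CUBIC))
cv2.imwrite('pics/s0b.png',cv2.resize(a['image'][:,:,::-1],(800,600),interpolation=cv2.INTER_CUBIC))
print(sensors.get_state())
E
```

```text
pics
[[-0.63, -0.457, 0.628, 1.554], [0.777, -0.354, 0.521, 0.857], [-0.016, 0.816, 0.578, 0.994], [0.0, 0.0, 0.0, 1.0]] [[478.9, 0.0, 254.8], [0.0, 478.9, 201.2], [0.0, 0.0, 1.0]] [-0.10278384  0.          0.          0.          0.        ]
[[0.008, 0.996, -0.091, 0.467], [-1.0, 0.009, 0.012, 0.054], [0.013, 0.091, 0.996, 1.068], [0.0, 0.0, 0.0, 1.0]] [[372.5, 0.0, 258.3], [0.0, 372.5, 196.5], [0.0, 0.0, 1.0]] [0.01825929 0.         0.         0.         0.        ]
[[0.352, 0.901, 0.255, 0.284], [-0.936, 0.338, 0.096, -0.561], [0.0, -0.272, 0.962, 0.374], [0.0, 0.0, 0.0, 1.0]] [[332.6, 0.0, 255.2], [0.0, 332.6, 184.2], [0.0, 0.0, 1.0]] [-0.04918447  0.          0.          0.          0.        ]
{'time_s': 0.15, 'q': array([ 1.16949468,  0.41781905, -0.0103332 ,  1.61403228,  0.00471353,
        1.1106842 , -0.0530207 ]), 'dq': array([ 0.00059387, -0.00091627, -0.00116933, -0.00194742, -0.00094097,
       -0.00069481, -0.00141897]), 'effort': array([ 1.17350486e-03, -8.64735889e+01,  6.79094698e-01, -4.35053694e+01,
        1.91223097e-02,  5.80527383e-03,  5.37478115e-05]), 'ee_pos': array([ 0.21997582, -0.58474312,  0.24481647]), 'tcp_rot': array([-4.43651574e-04,  9.83859500e-01,  1.78942095e-01, -1.19940908e-04]), 'contact_force': array([1.05056449, 1.43920147, 0.66585319]), 'ft_torque': array([ 0.04235828,  0.01981938, -0.04057968]), 'finger_force': 0.0, 'width': 0.08557426051517465}
```

View pics/t0b.png

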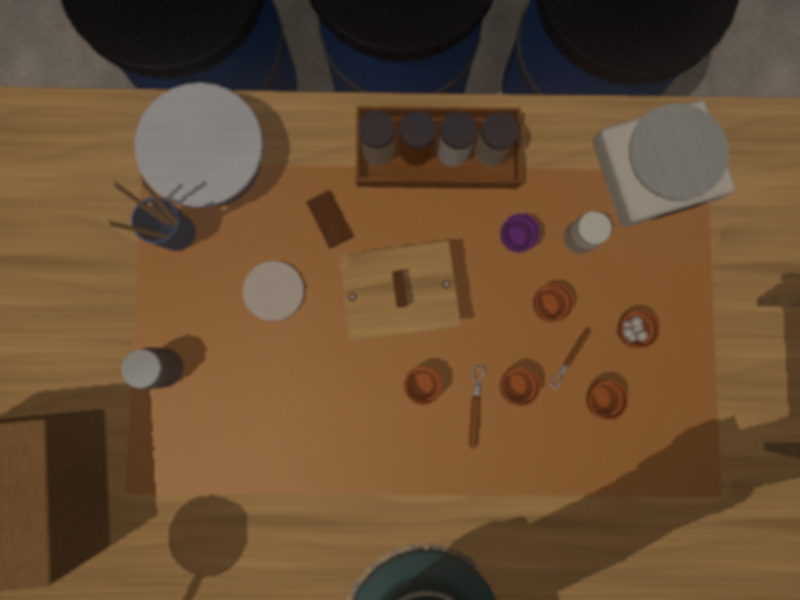

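View pics/s0b.png

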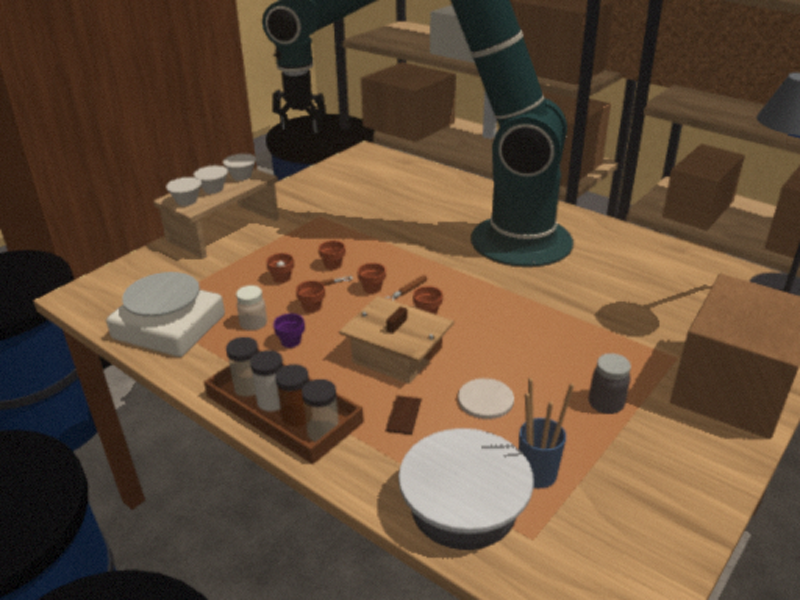

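The top view shows five terracotta cups: loaded (637,327), and empties at (423,384), (520,385), (552,301) and (607,398). The bat is at (274,291), the cover at (400,288) with pins at (352,296) and (446,284), and the purple decoy at (520,232). All are in the scene view too.

```bash
python3 - <<'E'
from h import *
s=load('s0');t=load('t0');k=1/1.5625
P={'L':((637,325),(281,261)),'D':((607,396),(332,247)),'B':((520,383),(371,269)),'C':((552,299),(310,288)),'A':((423,382),(428,294)),'bat':((274,291),(486,397)),'purple':((520,231),(289,324)),
'pinL':((352,296),(429,325)),'pinR':((446,284),(366,324)),'bar':((400,288),(397,315))}
for n,(a,b) in P.items():
    a=np.array(a)*k;b=np.array(b)*k
    x,r=tri([(t,a),(s,b)]); print(n,np.round(x,3),np.round(r,4),'at .055',np.round(onz(t,a,.055)[:2],3),np.round(onz(s,b,.055)[:2],3), 'z.08',np.round(onz(t,a,.08)[:2],3))
for n,(u,v) in {'glaze':(590,232),'loop0':(475,445),'loop1':(479,367),'trim0':(588,330),'trim1':(553,386),'slip':(143,370)}.items(): print(n,np.round(onz(t,(u*k,v*k),0.01),3))
E
```

```text
L [ 0.531 -0.365  0.052] [0.0031 0.0031] at .055 [ 0.532 -0.366] [ 0.533 -0.357] z.08 [ 0.531 -0.356]
D [ 0.407 -0.309  0.054] [0.0028 0.0028] at .055 [ 0.409 -0.311] [ 0.408 -0.304] z.08 [ 0.41  -0.302]
B [ 0.429 -0.159  0.056] [0.0015 0.0015] at .055 [ 0.43  -0.161] [ 0.428 -0.158] z.08 [ 0.431 -0.155]
C [ 0.576 -0.217  0.055] [0.0011 0.0011] at .055 [ 0.577 -0.218] [ 0.576 -0.216] z.08 [ 0.574 -0.212]
A [0.429 0.009 0.052] [0.0025 0.0025] at .055 [0.43  0.007] [0.43  0.014] z.08 [0.431 0.008]
bat [0.592 0.28  0.004] [0.0006 0.0006] at .055 [0.586 0.268] [0.641 0.31 ] z.08 [0.583 0.263]
purple [ 0.698 -0.163  0.047] [0.002 0.002] at .055 [ 0.697 -0.163] [ 0.704 -0.152] z.08 [ 0.691 -0.158]
pinL [0.574 0.127 0.102] [0.0018 0.0018] at .055 [0.579 0.132] [0.524 0.087] z.08 [0.576 0.13 ]
pinR [ 0.6  -0.03  0.05] [0.0037 0.0037] at .055 [ 0.601 -0.032] [ 0.603 -0.022] z.08 [ 0.598 -0.03 ]
bar [0.587 0.05  0.101] [0.0014 0.0014] at .055 [0.593 0.048] [0.537 0.01 ] z.08 [0.59  0.049]
glaze [ 0.707 -0.303  0.01 ]
loop0 [ 0.318 -0.088  0.01 ]
loop1 [ 0.456 -0.096  0.01 ]
trim0 [ 0.525 -0.295  0.01 ]
trim1 [ 0.423 -0.23   0.01 ]
slip [0.447 0.507 0.01 ]
```

```bash
cat >> h.py <<'E'
from scipy.spatial.transform import Rotation as R
def down(yaw):
    c,s=np.cos(yaw),np.sin(yaw); return np.array([[c,s,0],[s,-c,0],[0,0,-1.]])
def cur():
    st=sensors.get_state();q=st['tcp_rot'];return st,np.array(st['ee_pos']),R.from_quat([q[1],q[2],q[3],q[0]]).as_matrix()
def plan(*wps):
    """wps: (pos, yaw or 3x3). prints turn shares (tool, before) then shift shares (tool axes after the turn)"""
    st,p,M=cur(); print('t',round(st['time_s'],2),'p',np.round(p,4),'w',round(st['width'],4),'F',np.round(st['contact_force'],1),'q',np.round(st['q'],2))
    for pos,o in wps:
        N=down(o) if np.isscalar(o) else np.array(o); pos=np.array(pos,float)
        rv=R.from_matrix(M.T@N).as_rotvec()/.08; sh=N.T@(pos-p)/.02
        print(' turn',np.round(rv,2),'shift',np.round(sh,2)); M=N;p=pos
E
python3 - <<'E'
from h import *
plan(((.56,.05,.245),.137))
E
```

```text
t 0.15 p [ 0.22   -0.5847  0.2448] w 0.0856 F [1.1 1.4 0.7] q [ 1.17  0.42 -0.01  1.61  0.    1.11 -0.05]
 turn [-0.01  0.    2.79] shift [ 2.118e+01 -2.912e+01 -1.000e-02]
```

Request:
jog_arm(increments=[[0, 0, 0, 0, 0, 0.93], [0, 0, 0, 0, 0, 0.93], [0, 0, 0, 0, 0, 0.93], [0.7, -0.97, 0, 0, 0, 0], [0.7, -0.97, 0, 0, 0, 0], [0.7, -0.97, 0, 0, 0, 0], [0.7, -0.97, 0, 0, 0, 0], [0.7, -0.97, 0, 0, 0, 0], [0.7, -0.97, 0, 0, 0, 0], [0.7, -0.97, 0, 0, 0, 0]], hand=1)

```text
time_s: 1.15
ee_pos: [0.2989, -0.4361, 0.2451]
tcp_rot: [-0.0, 0.998, 0.068, -0.0]
contact_force: [0.9, -0.1, -0.6]
width: 0.0852
finger_force: 0.0
```

Request:
jog_arm(increments=[[0.7, -0.97, 0, 0, 0, 0], [0.7, -0.97, 0, 0, 0, 0], [0.7, -0.97, 0, 0, 0, 0], [0.7, -0.97, 0, 0, 0, 0], [0.7, -0.97, 0, 0, 0, 0], [0.7, -0.97, 0, 0, 0, 0], [0.7, -0.97, 0, 0, 0, 0], [0.7, -0.97, 0, 0, 0, 0], [0.7, -0.97, 0, 0, 0, 0], [0.7, -0.97, 0, 0, 0, 0]])

```text
time_s: 2.15
ee_pos: [0.4112, -0.2249, 0.2452]
tcp_rot: [-0.0, 0.998, 0.068, -0.0]
contact_force: [0.1, 0.8, -0.4]
width: 0.0855
finger_force: 0.0
```

Request:
jog_arm(increments=[[0.7, -0.97, 0, 0, 0, 0], [0.7, -0.97, 0, 0, 0, 0], [0.7, -0.97, 0, 0, 0, 0], [0.7, -0.97, 0, 0, 0, 0], [0.7, -0.97, 0, 0, 0, 0], [0.7, -0.97, 0, 0, 0, 0], [0.7, -0.97, 0, 0, 0, 0], [0.7, -0.97, 0, 0, 0, 0], [0.7, -0.97, 0, 0, 0, 0], [0.7, -0.97, 0, 0, 0, 0]])

```text
time_s: 3.15
ee_pos: [0.5235, -0.0137, 0.2451]
tcp_rot: [-0.0, 0.998, 0.068, -0.0]
contact_force: [0.2, -0.8, -0.4]
width: 0.0853
finger_force: 0.0
```

```bash
python3 - <<'E'
from h import *
c=shot('wrist','w1'); cv2.imwrite('pics/w1b.png',cv2.resize(c['image'][:,:,::-1],(800,600),interpolation=cv2.INTER_CUBIC))
plan(((.587,.05,.2),.137)); print(np.round(c['pose'],3))
E
```

```text
t 3.2 p [ 0.5247 -0.01    0.2452] w 0.0855 F [-0.9  5.4 -0.8] q [ 0.29  0.26 -0.38  1.85  0.11  1.05 -1.57]
 turn [-0.02 -0.01  0.04] shift [ 3.5  -2.55  2.26]
[[ 0.136  0.953  0.269  0.591]
 [-0.991  0.13   0.038 -0.004]
 [ 0.001 -0.272  0.962  0.374]
 [ 0.     0.     0.     1.   ]]
```

View pics/w1b.png

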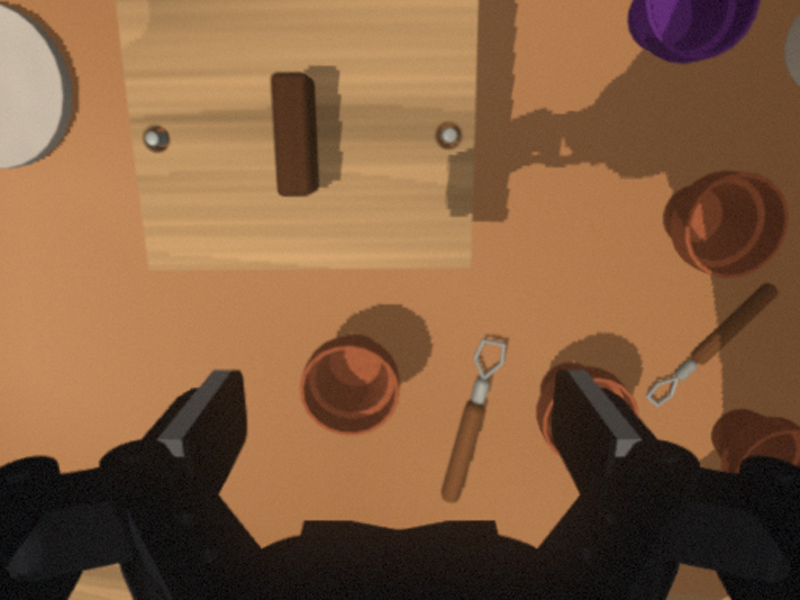

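The wrist view shows the pins at (152,138) and (448,134) and the grip bar at about (273..308, 72..196), with cups, tools and decoy as expected.

```bash
python3 - <<'E'
from h import *
c=load('w1');t=load('t0');s=load('s0');k=1/1.5625
a=onz(c,(152*k,138*k),.084);b=onz(c,(448*k,134*k),.084);print(a,b,(a+b)/2,np.linalg.norm(a-b),np.arctan2(-(a-b)[0],(a-b)[1]))
for n,u,v,w in(('pL',(152,138),(352,296),(429,325)),('pR',(448,134),(446,284),(366,324))):
    for obs in ([(c,u),(t,v)],[(c,u),(t,v),(s,w)]): print(n,*tri([(q,np.array(x)*k) for q,x in obs]))
# bar corners top face
for uv in((273,73),(311,73),(277,195),(317,192)): print(np.round(onz(c,np.array(uv)*k,.108),4))
E
```

```text
[0.57550433 0.12848035 0.084     ] [ 0.59851236 -0.03066595  0.084     ] [0.58700834 0.0489072  0.084     ] 0.16080084549738877 0.14357673999000753
pL [0.575512   0.13018936 0.08048079] [np.float64(0.00021563505643626692), np.float64(0.00021563505643618718)]
pL [0.57455735 0.12513242 0.09946069] [np.float64(0.003792879810167039), np.float64(0.0037919839026978124), np.float64(0.0016228272772151554)]
pR [ 0.59874494 -0.03108181  0.07420332] [np.float64(0.00046585926103858474), np.float64(0.0004658592610385894)]
pR [ 0.59928294 -0.03134947  0.04923074] [np.float64(0.0024442351238209087), np.float64(0.003042818926349703), np.float64(0.004766109146430589)]
[0.6148 0.0595 0.108 ]
[0.6171 0.0413 0.108 ]
[0.5567 0.0529 0.108 ]
[0.5609 0.0328 0.108 ]
```

```bash
python3 - <<'E'
from h import *
plan(((.587,.0489,.098),.1436))
E
```

```text
t 3.2 p [ 0.5247 -0.01    0.2452] w 0.0855 F [-0.9  5.4 -0.8] q [ 0.29  0.26 -0.38  1.85  0.11  1.05 -1.57]
 turn [-0.02 -0.01 -0.05] shift [ 3.51 -2.47  7.36]
```

Request:
jog_arm(increments=[[0.7, -0.5, 0, 0, 0, -0.05], [0.7, -0.5, 0, 0, 0, 0], [0.7, -0.5, 0.6, 0, 0, 0], [0.7, -0.5, 0.6, 0, 0, 0], [0.7, -0.47, 0.8, 0, 0, 0], [0, 0, 0.8, 0, 0, 0], [0, 0, 0.7, 0, 0, 0], [0, 0, 0, 0, 0, 0], [0, 0, 0, 0, 0, 0], [0, 0, 0, 0, 0, 0]])

```text
time_s: 4.2
ee_pos: [0.586, 0.044, 0.1762]
tcp_rot: [0.0, 0.998, 0.07, 0.001]
contact_force: [0.5, -0.2, 0.3]
width: 0.0855
finger_force: 0.0
```

```bash
python3 - <<'E'
from h import *
plan(((.587,.0489,.098),.1436))
E
```

```text
t 4.2 p [0.586  0.044  0.1762] w 0.0855 F [ 0.5 -0.2  0.3] q [ 0.17  0.45 -0.38  1.76  0.2   0.96 -1.72]
 turn [ 0.   -0.01 -0.04] shift [ 0.08 -0.24  3.91]
```

Request:
jog_arm(increments=[[0.08, -0.24, 0.6, 0, 0, 0], [0, 0, 0.8, 0, 0, 0], [0, 0, 0.8, 0, 0, 0], [0, 0, 0.7, 0, 0, 0], [0, 0, 0.6, 0, 0, 0], [0, 0, 0.4, 0, 0, 0], [0, 0, 0, 0, 0, 0], [0, 0, 0, 0, 0, 0], [0, 0, 0, 0, 0, 0], [0, 0, 0, 0, 0, 0]])

```text
time_s: 5.2
ee_pos: [0.5869, 0.0491, 0.0978]
tcp_rot: [-0.0, 0.998, 0.07, 0.0]
contact_force: [0.4, 0.1, 0.1]
width: 0.0853
finger_force: 0.0
```

Request:
jog_arm(increments=[[0, 0, 0, 0, 0, 0], [0, 0, 0, 0, 0, 0], [0, 0, 0, 0, 0, 0], [0, 0, 0, 0, 0, 0], [0, 0, 0, 0, 0, 0], [0, 0, 0, 0, 0, 0], [0, 0, 0, 0, 0, 0], [0, 0, 0, 0, 0, 0], [0, 0, 0, 0, 0, 0], [0, 0, 0, 0, 0, 0]], hand=-1, squeeze=60)

```text
time_s: 6.2
ee_pos: [0.5867, 0.0491, 0.0975]
tcp_rot: [-0.0, 0.998, 0.07, 0.0]
contact_force: [-1.9, 0.8, 6.0]
width: 0.0168
finger_force: 59.6
```

Request:
jog_arm(increments=[[0, 0, -0.3, 0, 0, 0], [0, 0, -0.5, 0, 0, 0], [0, 0, -0.8, 0, 0, 0], [0, 0, -0.8, 0, 0, 0], [0, 0, -0.8, 0, 0, 0], [0, 0, -0.8, 0, 0, 0], [0, 0, -0.5, 0, 0, 0], [0, 0, 0, 0, 0, 0], [0, 0, 0, 0, 0, 0], [0, 0, 0, 0, 0, 0]])

```text
time_s: 7.2
ee_pos: [0.5862, 0.049, 0.1866]
tcp_rot: [-0.0, 0.998, 0.07, -0.001]
contact_force: [0.9, 0.3, -2.0]
width: 0.017
finger_force: 59.0
```

```bash
python3 - <<'E'
from h import *
plan(((.40,.23,.188),.1436),((.40,.23,.0295),.1436))
c=shot('scene','s1');t=shot('top','t1')
E
```

```text
t 7.2 p [0.5862 0.049  0.1866] w 0.017 F [ 0.9  0.3 -2. ] q [ 0.16  0.44 -0.38  1.75  0.19  0.99 -1.72]
 turn [-0.    0.01 -0.04] shift [ -7.92 -10.29  -0.07]
 turn [0. 0. 0.] shift [0.   0.   7.92]
```

Request:
jog_arm(increments=[[-0.4, -0.5, 0, 0, 0, 0], [-0.72, -0.93, 0, 0, 0, 0], [-0.72, -0.93, 0, 0, 0, 0], [-0.72, -0.93, 0, 0, 0, 0], [-0.72, -0.93, 0, 0, 0, 0], [-0.72, -0.93, 0, 0, 0, 0], [-0.72, -0.93, 0, 0, 0, 0], [-0.72, -0.93, 0, 0, 0, 0], [-0.72, -0.93, 0, 0, 0, 0], [-0.72, -0.93, 0, 0, 0, 0]])

```text
time_s: 8.3
ee_pos: [0.4239, 0.2064, 0.1871]
tcp_rot: [0.0, 0.998, 0.07, -0.0]
contact_force: [-0.5, -0.3, -1.6]
width: 0.0167
finger_force: 59.0
```

Request:
jog_arm(increments=[[-0.72, -0.93, 0, 0, 0, 0], [-0.4, -0.5, 0.3, 0, 0, 0], [0, 0, 0.9, 0, 0, 0], [0, 0, 0.9, 0, 0, 0], [0, 0, 0.9, 0, 0, 0], [0, 0, 0.9, 0, 0, 0], [0, 0, 0.9, 0, 0, 0], [0, 0, 0.9, 0, 0, 0], [0, 0, 0.5, 0, 0, 0], [0, 0, 0, 0, 0, 0]])

```text
time_s: 9.3
ee_pos: [0.3982, 0.2306, 0.0624]
tcp_rot: [0.0, 0.998, 0.071, -0.001]
contact_force: [0.0, -0.6, -0.6]
width: 0.0167
finger_force: 58.9
```

Request:
jog_arm(increments=[[0, 0, 0.5, 0, 0, 0], [0, 0, 0.4, 0, 0, 0], [0, 0, 0.35, 0, 0, 0], [0, 0, 0.25, 0, 0, 0], [0, 0, 0.2, 0, 0, 0], [0, 0, 0.1, 0, 0, 0], [0, 0, 0, 0, 0, 0], [0, 0, 0, 0, 0, 0], [0, 0, 0, 0, 0, 0], [0, 0, 0, 0, 0, 0]])

```text
time_s: 10.3
ee_pos: [0.3993, 0.2307, 0.0274]
tcp_rot: [-0.0, 0.998, 0.07, 0.0]
contact_force: [-1.5, -0.1, 3.7]
width: 0.0171
finger_force: 59.6
```

Request:
jog_arm(increments=[[0, 0, 0, 0, 0, 0], [0, 0, 0, 0, 0, 0], [0, 0, 0, 0, 0, 0], [0, 0, 0, 0, 0, 0], [0, 0, 0, 0, 0, 0], [0, 0, -0.5, 0, 0, 0], [0, 0, -1, 0, 0, 0], [0, 0, -1, 0, 0, 0], [0, 0, -1, 0, 0, 0], [0, 0, -1, 0, 0, 0]], hand=1)

```text
time_s: 11.3
ee_pos: [0.3991, 0.2307, 0.1188]
tcp_rot: [-0.0, 0.998, 0.07, 0.0]
contact_force: [-0.0, 0.1, -0.6]
width: 0.0855
finger_force: 0.0
```

Request:
jog_arm(increments=[[0, 0, -1, 0, 0, 0], [0, 0, -1, 0, 0, 0], [0, 0, -1, 0, 0, 0], [0, 0, -1, 0, 0, 0], [0, 0, -1, 0, 0, 0], [0, 0, -1, 0, 0, 0], [0, 0, 0, 0, 0, 0], [0, 0, 0, 0, 0, 0], [0, 0, 0, 0, 0, 0], [0, 0, 0, 0, 0, 0]])

```text
time_s: 12.3
ee_pos: [0.3989, 0.2305, 0.2368]
tcp_rot: [0.0, 0.998, 0.07, -0.001]
contact_force: [-0.3, -0.0, 0.1]
width: 0.0854
finger_force: 0.0
```

```bash
python3 - <<'E'
from h import *
import itertools
from scipy.optimize import least_squares
shot('top','t2')
st,p,M=cur()
qt=st['tcp_rot']
D=[([1.1695,.4178,-.0103,1.6140,.0047,1.1107,-.0530],[.21998,-.58474,.24482],down(.36)),
([.29,.26,-.38,1.85,.11,1.05,-1.57],[.5247,-.01,.2452],down(.137)),([.16,.44,-.38,1.75,.19,.99,-1.72],[.5862,.049,.1866],down(.1405)),([.17,.45,-.38,1.76,.2,.96,-1.72],[.586,.044,.1762],down(.1405)),(list(st['q']),list(p),M)]
print(np.round(st['q'],4),p)
Rr=lambda ax,a:R.from_euler(ax,a).as_matrix()
def fk(q,s,x):
    h,L1,L2,L3,o1,e1,e2,w,y0,y7=x
    T=Rr('z',s[0]*q[0]+y0);P=np.array([0,0,h])+T@[o1,0,0]
    T=T@Rr('y',q[1])@Rr('z',s[1]*q[2]);P=P+T@[e1,0,L1]
    T=T@Rr('y',q[3]);P=P+T@[e2,0,0];T=T@Rr('z',s[2]*q[4]);P=P+T@[0,0,L2]
    T=T@Rr('y',q[5]);P=P+T@[w,0,0];T=T@Rr('z',s[3]*q[6]+y7);P=P+T@[0,0,L3];return P,T
best=[]
for s in itertools.product((1,-1),repeat=4):
    def f(x): 
        r=[]
        for q,pp,m in D:
            P,T=fk(q,s,x);r+=list((P-pp)*5)+list((T-m).ravel())
        return np.r_[r,np.array(x[4:8])*.02]
    for y7 in(0,1.57,3.14,-1.57):
        o=least_squares(f,[.33,.4,.4,.2,0,0,0,0,0,y7]);best.append((o.cost,s,o.x))
best.sort(key=lambda b:b[0])
for b in best[:3]:print(b[0],b[1],np.round(b[2],3))
pickle.dump((best[0][1],best[0][2]),open('fk.pkl','wb'))
for q,pp,m in D:print(np.round(fk(q,*best[0][1:])[0]-pp,4))
E
```

```text
[-0.0918  0.1635 -0.5448  1.9996  0.0996  1.0051 -2.1143] [0.39897414 0.23050147 0.23678538]
0.0002974080805602282 (-1, -1, -1, -1) [ 0.146  0.508  0.51   0.117  0.011  0.004  0.024  0.041 -0.048  1.523]
0.00029740808056023056 (-1, -1, -1, -1) [ 0.146  0.508  0.51   0.117  0.011  0.004  0.024  0.041 -0.048  1.523]
0.0002974080805602343 (-1, -1, -1, -1) [ 0.146  0.508  0.51   0.117  0.011  0.004  0.024  0.041 -0.048  1.523]
[ 0.0011 -0.0004 -0.001 ]
[ 0.0013 -0.0006  0.0005]
[-0.001  -0.0005  0.0005]
[-0.0006 -0.0017  0.0006]
[-0.0012  0.0017 -0.0006]
```

```bash
cat > ik.py <<'E'
from h import *
s,x=pickle.load(open('fk.pkl','rb'))
Rr=lambda ax,a:R.from_euler(ax,a).as_matrix()
lo=np.array([-2.81,-.39,-1.27,.06,-1.19,.19,-2.82]);hi=np.array([2.81,2.02,1.25,2.57,4.33,2,2.82])
def fk(q):
    h,L1,L2,L3,o1,e1,e2,w,y0,y7=x
    T=Rr('z',s[0]*q[0]+y0);P=np.array([0,0,h])+T@[o1,0,0]
    T=T@Rr('y',q[1])@Rr('z',s[1]*q[2]);P=P+T@[e1,0,L1]
    T=T@Rr('y',q[3]);P=P+T@[e2,0,0];T=T@Rr('z',s[2]*q[4]);P=P+T@[0,0,L2]
    T=T@Rr('y',q[5]);P=P+T@[w,0,0];T=T@Rr('z',s[3]*q[6]+y7);P=P+T@[0,0,L3];return P,T
def err(q,p,M):
    P,T=fk(q);return np.r_[p-P,R.from_matrix(M@T.T).as_rotvec()*.3]
from scipy.optimize import least_squares
def track(q,p,M):
    o=least_squares(lambda z:np.r_[err(z,p,M)*20,(z-q)*.02],np.clip(q,lo+1e-4,hi-1e-4),bounds=(lo,hi));return o.x,np.linalg.norm(err(o.x,p,M))
E
python3 - <<'E'
from ik import *
q0=np.array([.17,.45,-.2,1.76,.1,.96,-1.7])
for ph in np.arange(-180,180,30):
  for half in (0,1):
    a=np.radians(ph);dirv=np.array([np.cos(a),np.sin(a),0])
    # tool down, tilting so that tool z -> dirv : axis = zdown x dirv
    ax=np.cross([0,0,-1],dirv); y=ax*(1-2*half); M0=np.c_[np.cross(y,[0,0,-1]),y,[0,0,-1]]
    p=np.array([.587,.049,.17])+dirv*.02
    best=None
    for q1 in (q0,q0+[0,0,0,0,0,0,3.1],q0+[0,0,0,0,0,0,1.6],q0+[0,0,0,0,0,0,4.4]):
        q,e=track(q1,p,M0)
        if e>.002: continue
        es=[]
        for th in np.arange(.1,1.9,.1):
            q,e=track(q,p,R.from_rotvec(ax*th).as_matrix()@M0);es.append(e)
            if e>.004:break
        r=(th,np.round(q,2),round(e,4))
        if best is None or r[0]>best[0]:best=r
    if best is not None: print(ph,half,best)
E
```

```text
-180 0 (np.float64(1.2000000000000002), array([ 0.15,  0.72, -0.4 ,  1.64, -0.  ,  2.  ,  1.25]), np.float64(0.0047))
-180 1 (np.float64(1.2000000000000002), array([ 0.15,  0.72, -0.4 ,  1.64, -0.  ,  2.  , -1.89]), np.float64(0.0047))
-150 0 (np.float64(1.8000000000000003), array([-0.91,  1.24,  1.24,  1.64,  0.43,  2.  ,  2.82]), np.float64(0.002))
-150 1 (np.float64(1.8000000000000003), array([-0.92,  1.25,  1.25,  1.64,  0.42,  2.  , -0.3 ]), np.float64(0.0004))
-120 0 (np.float64(1.8000000000000003), array([-0.51,  0.78,  0.39,  1.71,  1.03,  2.  ,  2.28]), np.float64(0.0))
-120 1 (np.float64(1.8000000000000003), array([-0.51,  0.78,  0.39,  1.71,  1.03,  2.  , -0.86]), np.float64(0.0))
-90 0 (np.float64(1.8000000000000003), array([-0.26,  0.7 , -0.01,  1.8 ,  1.54,  1.89,  2.19]), np.float64(0.0))
-90 1 (np.float64(1.8000000000000003), array([-0.26,  0.7 , -0.  ,  1.8 ,  1.54,  1.89, -0.95]), np.float64(0.0))
-60 0 (np.float64(0.9), array([-1.13,  0.88,  1.25,  1.83, -0.01,  0.55, -2.82]), np.float64(0.0051))
-60 1 (np.float64(1.8000000000000003), array([-0.21,  0.65, -0.08,  1
[... 883 characters left out ...]
 np.float64(0.02))
90 0 (np.float64(1.8000000000000003), array([ 0.88,  1.26, -1.27,  1.81, -0.83,  0.97,  0.59]), np.float64(0.0))
90 1 (np.float64(1.8000000000000003), array([ 0.72,  0.96, -0.94,  1.82, -1.19,  1.24, -2.35]), np.float64(0.0))
120 0 (np.float64(1.8000000000000003), array([ 0.78,  1.25, -1.25,  1.7 , -0.6 ,  1.42,  0.35]), np.float64(0.0))
120 1 (np.float64(1.8000000000000003), array([ 0.34,  0.79, -0.49,  1.73, -1.1 ,  1.85, -2.4 ]), np.float64(0.0))
150 0 (np.float64(1.8000000000000003), array([ 0.62,  1.12, -1.09,  1.65, -0.55,  1.93,  0.37]), np.float64(0.0))
150 1 (np.float64(1.8000000000000003), array([ 0.54,  1.01, -0.93,  1.66, -0.62,  2.  , -2.65]), np.float64(0.0))
```

Request:
jog_arm(increments=[[0, 0, 0, 0, 0, -1], [0, 0, 0, 0, 0, -1], [0, 0, 0, 0, 0, -1], [0, 0, 0, 0, 0, -1], [0, 0, 0, 0, 0, -1], [0, 0, 0, 0, 0, -1], [0, 0, 0, 0, 0, -1], [0, 0, 0, 0, 0, -1], [0, 0, 0, 0, 0, -1], [0, 0, 0, 0, 0, -1]])

```text
time_s: 13.35
ee_pos: [0.3991, 0.2306, 0.2369]
tcp_rot: [-0.0, 0.891, 0.455, -0.0]
contact_force: [-0.3, -0.4, -0.2]
width: 0.0853
finger_force: 0.0
```

Request:
jog_arm(increments=[[0, 0, 0, 0, 0, -1], [0, 0, 0, 0, 0, -1], [0, 0, 0, 0, 0, -1], [0, 0, 0, 0, 0, -1], [0, 0, 0, 0, 0, -1], [0, 0, 0, 0, 0, -1], [0, 0, 0, 0, 0, -1], [0, 0, 0, 0, 0, -1], [0, 0, 0, 0, 0, -1], [0, 0, 0, 0, 0, -1]])

```text
time_s: 14.35
ee_pos: [0.3991, 0.2306, 0.2369]
tcp_rot: [-0.0, 0.643, 0.766, -0.0]
contact_force: [0.0, -0.1, -0.4]
width: 0.0856
finger_force: 0.0
```

Request:
jog_arm(increments=[[0, 0, 0, 0, 0, -1], [0, 0, 0, 0, 0, -1], [-0.5, -0.1, 0, 0, 0, -0.3], [-1, -0.1, 0, 0, 0, 0], [-1, -0.1, 0, 0, 0, 0], [-1, -0.1, 0, 0, 0, 0], [-1, -0.1, 0, 0, 0, 0], [-1, -0.1, 0, 0, 0, 0], [-1, -0.1, 0, 0, 0, 0], [-1, -0.1, 0, 0, 0, 0]])

```text
time_s: 15.35
ee_pos: [0.436, 0.0835, 0.237]
tcp_rot: [-0.0, 0.572, 0.821, -0.0]
contact_force: [-0.4, 0.2, -0.4]
width: 0.0854
finger_force: 0.0
```

Request:
jog_arm(increments=[[-1, -0.1, 0, 0, 0, 0], [-1, -0.1, 0, 0, 0, 0], [-1, -0.1, 0, 0, 0, 0], [-1, -0.1, 0, 0, 0, 0], [-1, -0.1, 0, 0, 0, 0], [-1, -0.1, 0, 0, 0, 0], [-1, -0.1, 0, 0, 0, 0], [-1, -0.1, 0, 0, 0, 0], [-1, -0.1, 0, 0, 0, 0], [-1, -0.1, 0, 0, 0, 0]])

```text
time_s: 16.35
ee_pos: [0.4865, -0.1109, 0.2369]
tcp_rot: [-0.0, 0.572, 0.821, -0.0]
contact_force: [-0.1, -0.1, -0.1]
width: 0.0852
finger_force: 0.0
```

Request:
jog_arm(increments=[[-1, -0.1, 0, 0, 0, 0], [-1, -0.1, 0, 0, 0, 0], [-1, -0.1, 0, 0, 0, 0], [-1, -0.1, 0, 0, 0, 0], [-1, -0.1, 0, 0, 0, 0], [-1, -0.1, 0, 0, 0, 0], [-1, -0.1, 0, 0, 0, 0], [-0.5, -0.1, 0, 0, 0, 0], [0, 0, 0, 0, 0, 0], [0, 0, 0, 0, 0, 0]])

```text
time_s: 17.35
ee_pos: [0.5235, -0.2558, 0.2371]
tcp_rot: [-0.0, 0.571, 0.821, 0.0]
contact_force: [-0.2, 0.3, 0.5]
width: 0.0853
finger_force: 0.0
```

```bash
python3 - <<'E'
from h import *
c=shot('wrist','w2'); cv2.imwrite('pics/w2b.png',cv2.resize(c['image'][:,:,::-1],(800,600),interpolation=cv2.INTER_CUBIC))
plan()
for P in [(.532,-.364,.055),(.576,-.217,.055),(.408,-.309,.055),(.429,-.160,.055)]: print(proj(c,P)*1.5625)
E
```

```text
t 17.4 p [ 0.5235 -0.2555  0.2373] w 0.0855 F [0.9 0.7 1.1] q [ 0.72  0.38 -0.41  1.72  0.17  1.08  0.62]
[356.05474642 410.17442965]
[504.00285588 228.09409426]
[196.59560318 273.21724401]
[300.60966279  41.99698865]
```

View pics/w2b.png

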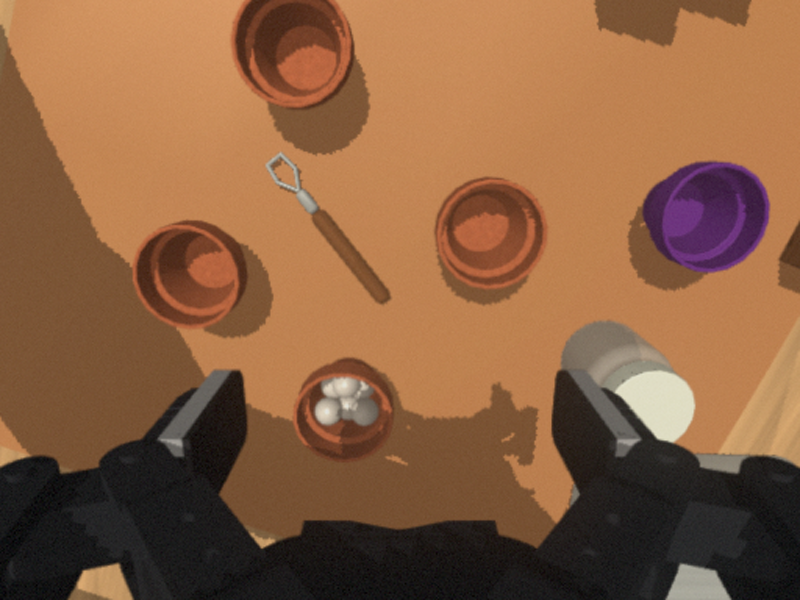

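The wrist view has the loaded cup's rim centre at (343,410), and the empties at (491,233), (190,274) and (292,48). The balls sit well inside the cup, and the tools and jars are undisturbed.

```bash
python3 - <<'E'
from h import *
c=load('w2');t=load('t2');k=1/1.5625
P={'L':((637,325),(343,410)),'C':((552,299),(491,233)),'D':((607,396),(190,274)),'B':((520,383),(292,48))}
for n,(a,b) in P.items():
    a=np.array(a)*k;b=np.array(b)*k;x,r=tri([(t,a),(c,b)])
    print(n,np.round(x,3),np.round(r,4),np.round(onz(t,a,.055),3),np.round(onz(c,b,.055),4))
i=cv2.absdiff(load('t0')['image'],load('t2')['image']).max(2)[:,260:]  # right side change
print([ (int(a[0])+260,int(a[1])) for a in np.argwhere(i>60)[:0]])
p=onz(c,(343*k,410*k),.055)
y=np.radians(110)
plan(((p[0],p[1],.14),y),((p[0],p[1],.040),y))
E
```

```text
L [ 0.528 -0.366  0.055] [0.0042 0.0042] [ 0.532 -0.366  0.055] [ 0.5238 -0.3669  0.055 ]
C [ 0.579 -0.227  0.019] [0.0015 0.0015] [ 0.577 -0.218  0.055] [ 0.5698 -0.2225  0.055 ]
D [ 0.41  -0.304  0.074] [0.0001 0.0001] [ 0.409 -0.311  0.055] [ 0.4042 -0.3109  0.055 ]
B [ 0.427 -0.163  0.052] [0.0029 0.0029] [ 0.43  -0.161  0.055] [ 0.4254 -0.1646  0.055 ]
[]
t 17.4 p [ 0.5235 -0.2555  0.2373] w 0.0855 F [0.9 0.7 1.1] q [ 0.72  0.38 -0.41  1.72  0.17  1.08  0.62]
 turn [ 0.   -0.01  0.07] shift [-5.24 -1.89  4.86]
 turn [0. 0. 0.] shift [0. 0. 5.]
```

```bash
python3 - <<'E'
from h import *
c=load('w2');st,p,M=cur()
for y in(-.0427,0,.0427):
  for z in(0,.014): print(y,z,np.round(proj(c,p+M@[0,y,z])*1.5625))
y=np.radians(110)
plan(((.5275,-.3665,.12),y),((.5275,-.3665,.040),y))
E
```

```text
-0.0427 0 [248. 399.]
-0.0427 0.014 [261. 377.]
0 0 [402. 400.]
0 0.014 [402. 377.]
0.0427 0 [557. 399.]
0.0427 0.014 [543. 377.]
t 17.4 p [ 0.5235 -0.2555  0.2373] w 0.0855 F [0.9 0.7 1.1] q [ 0.72  0.38 -0.41  1.72  0.17  1.08  0.62]
 turn [ 0.   -0.01  0.07] shift [-5.28 -1.71  5.86]
 turn [0. 0. 0.] shift [0. 0. 4.]
```

Request:
jog_arm(increments=[[-0.9, -0.3, 0.5, 0, 0, 0.07], [-0.9, -0.3, 0.8, 0, 0, 0], [-0.9, -0.3, 0.8, 0, 0, 0], [-0.9, -0.3, 0.8, 0, 0, 0], [-0.9, -0.3, 0.8, 0, 0, 0], [-0.78, -0.21, 0.8, 0, 0, 0], [0, 0, 0.8, 0, 0, 0], [0, 0, 0.56, 0, 0, 0], [0, 0, 0, 0, 0, 0], [0, 0, 0, 0, 0, 0]])

```text
time_s: 18.4
ee_pos: [0.5278, -0.3666, 0.1204]
tcp_rot: [0.0, 0.573, 0.819, 0.0]
contact_force: [-0.4, -0.7, 0.4]
width: 0.0851
finger_force: 0.0
```

```bash
python3 - <<'E'
from h import *
c=shot('wrist','w3'); cv2.imwrite('pics/w3b.png',cv2.resize(c['image'][150:,100:420,::-1],(800,585),interpolation=cv2.INTER_CUBIC))
y=np.radians(110)
plan(((.5275,-.3665,.040),y))
E
```

```text
t 18.45 p [ 0.528  -0.3669  0.1208] w 0.0853 F [-0.2  0.4  0.7] q [ 0.8   0.6  -0.34  1.66  0.24  0.92  0.73]
 turn [0.01 0.01 0.  ] shift [ 0.03 -0.01  4.04]
```

View pics/w3b.png

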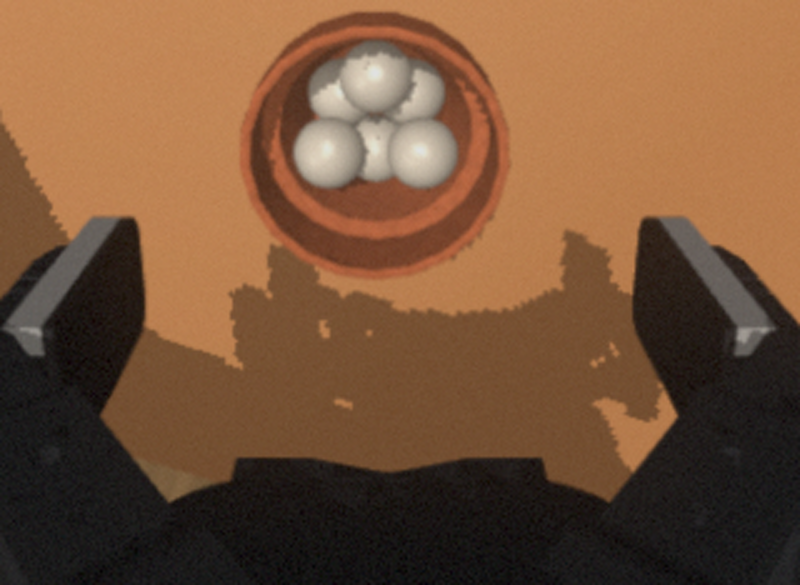

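The wrist close-up shows six balls in the cup. The rim centre is at crop (375,144), which is full pixel (250,207.6), and the finger midline is at crop 390.

```bash
python3 - <<'E'
from h import *
c=load('w3');st,p,M=cur()
for v in(142,145):
  a=onz(c,(100+375/2.5,150+v/2.5),.055);print(a,M.T@(a-p))
print(proj(c,p), proj(c,[.528,-.367,.055]))
# rim ellipse check
import cv2
pts=[proj(c,[.5275+.034*np.cos(a),-.3665+.034*np.sin(a),.055]) for a in np.linspace(0,6.28,40)]
pts=np.array(pts);print((pts.min(0)-[100,150])*2.5,(pts.max(0)-[100,150])*2.5)
E
```

```text
[ 0.52433115 -0.36887361  0.055     ] [-0.00057145 -0.00411197  0.06584476]
[ 0.524598   -0.36961751  0.055     ] [-0.00136176 -0.00411564  0.06584518]
[257.16427321 257.19987816] [256.5907658  206.02926491]
[253.36486533   1.89009215] [527.08782273 261.06437092]
```

Request:
jog_arm(increments=[[-0.1, -0.15, 0.3, 0, 0, 0], [0, 0, 0.6, 0, 0, 0], [0, 0, 0.6, 0, 0, 0], [0, 0, 0.6, 0, 0, 0], [0, 0, 0.6, 0, 0, 0], [0, 0, 0.5, 0, 0, 0], [0, 0, 0.5, 0, 0, 0], [0, 0, 0.34, 0, 0, 0], [0, 0, 0, 0, 0, 0], [0, 0, 0, 0, 0, 0]])

```text
time_s: 19.45
ee_pos: [0.5255, -0.3703, 0.0394]
tcp_rot: [0.0, 0.574, 0.819, 0.0]
contact_force: [0.2, 0.2, 0.2]
width: 0.0855
finger_force: 0.0
```

Request:
jog_arm(increments=[[0, 0, 0, 0, 0, 0], [0, 0, 0, 0, 0, 0], [0, 0, 0, 0, 0, 0], [0, 0, 0, 0, 0, 0], [0, 0, 0, 0, 0, 0], [0, 0, 0, 0, 0, 0], [0, 0, 0, 0, 0, 0], [0, 0, 0, 0, 0, 0], [0, 0, 0, 0, 0, 0], [0, 0, 0, 0, 0, 0]], hand=-1, squeeze=40)

```text
time_s: 20.45
ee_pos: [0.5256, -0.3707, 0.0408]
tcp_rot: [0.001, 0.574, 0.819, -0.0]
contact_force: [-6.3, 2.3, 17.8]
width: 0.0652
finger_force: 39.7
```

Request:
jog_arm(increments=[[0, 0, -0.2, 0, 0, 0], [0, 0, -0.3, 0, 0, 0], [0, 0, -0.4, 0, 0, 0], [0, 0, -0.5, 0, 0, 0], [0, 0, -0.5, 0, 0, 0], [0, 0, -0.3, 0, 0, 0], [0, 0, 0, 0, 0, 0], [0, 0, 0, 0, 0, 0], [0, 0, 0, 0, 0, 0], [0, 0, 0, 0, 0, 0]])

```text
time_s: 21.45
ee_pos: [0.5251, -0.3701, 0.0828]
tcp_rot: [-0.0, 0.574, 0.819, 0.0]
contact_force: [0.9, -0.4, -1.9]
width: 0.0651
finger_force: 44.8
```

```bash
python3 - <<'E'
from h import *
c=shot('wrist','w4'); s=shot('scene','s4')
a=cv2.resize(c['image'][150:,80:430],(800,535),interpolation=cv2.INTER_CUBIC);
u=proj(s,[.525,-.37,.08]).astype(int);b=cv2.resize(s['image'][max(0,u[1]-40):u[1]+40,u[0]-50:u[0]+50],(600,480),interpolation=cv2.INTER_CUBIC)
cv2.imwrite('pics/w4b.png',np.hstack([cv2.resize(a,(450,360)),cv2.resize(b,(350,360))])[:,:,::-1])
plan(((.57,-.1,.22),np.radians(110)),((.594,.03,.22),np.radians(110)))
E
```

```text
t 21.55 p [ 0.5252 -0.3701  0.0829] w 0.0649 F [ 0.3 -0.3 -2.2] q [ 0.8   0.65 -0.32  1.67  0.26  0.86  0.72]
 turn [-0.   -0.01 -0.01] shift [11.93  6.72 -6.85]
 turn [0. 0. 0.] shift [5.7  3.35 0.  ]
```

View pics/w4b.png

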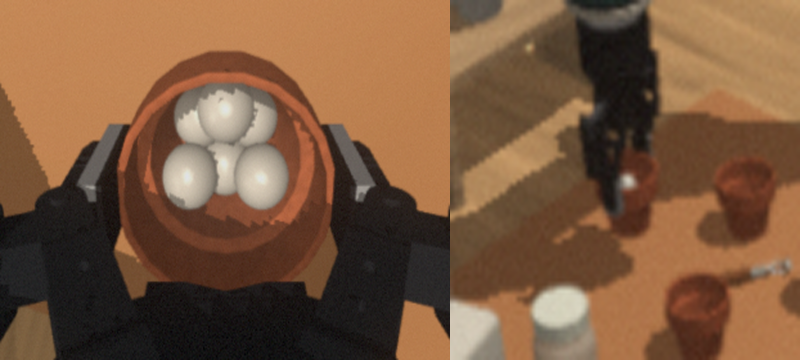

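Request:
jog_arm(increments=[[0, 0, -0.3, 0, 0, 0], [0.1, 0.1, -0.6, 0, 0, 0], [0.3, 0.2, -0.8, 0, 0, 0], [0.5, 0.3, -0.8, 0, 0, 0], [0.7, 0.4, -0.8, 0, 0, 0], [0.8, 0.5, -0.8, 0, 0, 0], [0.9, 0.5, -0.8, 0, 0, 0], [0.9, 0.5, -0.8, 0, 0, 0], [0.9, 0.5, -0.6, 0, 0, 0], [0.9, 0.5, -0.4, 0, 0, 0]])

```text
time_s: 22.55
ee_pos: [0.5506, -0.2316, 0.2188]
tcp_rot: [0.0, 0.574, 0.819, 0.0]
contact_force: [0.4, -1.3, -2.5]
width: 0.0649
finger_force: 44.9
```

Request:
jog_arm(increments=[[0.9, 0.5, 0, 0, 0, 0], [0.9, 0.5, 0, 0, 0, 0], [0.9, 0.5, 0, 0, 0, 0], [0.9, 0.5, 0, 0, 0, 0], [0.9, 0.5, 0, 0, 0, 0], [0.9, 0.5, 0, 0, 0, 0], [0.9, 0.5, 0, 0, 0, 0], [0.9, 0.5, 0, 0, 0, 0], [0.9, 0.5, 0, 0, 0, 0], [0.9, 0.5, 0, 0, 0, 0]])

```text
time_s: 23.55
ee_pos: [0.5825, -0.0283, 0.2177]
tcp_rot: [-0.0, 0.574, 0.819, -0.0]
contact_force: [-0.6, 0.3, -2.9]
width: 0.065
finger_force: 44.9
```

Request:
jog_arm(increments=[[0.9, 0.5, 0, 0, 0, 0], [0.8, 0.4, 0, 0, 0, 0], [0.5, 0.3, 0, 0, 0, 0], [0.3, 0.2, 0, 0, 0, 0], [0, 0, 0, 0, 0, 0], [0, 0, 0, 0, 0, 0], [0, 0, 0, 0, 0, 0], [0, 0, 0, 0, 0, 0], [0, 0, 0, 0, 0, 0], [0, 0, 0, 0, 0, 0]])

```text
time_s: 24.55
ee_pos: [0.592, 0.026, 0.2172]
tcp_rot: [-0.0, 0.574, 0.819, -0.0]
contact_force: [-0.5, -0.4, -3.1]
width: 0.0649
finger_force: 44.9
```

```bash
python3 - <<'E'
from ik import *
plan(((.594,.03,.21),np.radians(110)))
st,p,M=cur();q=np.array(st['q']);P,T=fk(q);print(P-p)
for th in np.arange(.2,1.9,.2):
    q,e=track(q,np.array([.594,.03,.18]),M@R.from_rotvec([0,-th,0]).as_matrix());print(np.round(q,2),round(e,4))
E
```

```text
t 24.55 p [0.592  0.026  0.2172] w 0.0649 F [-0.5 -0.4 -3.1] q [ 0.28  0.43 -0.48  1.71  0.22  1.06  0.07]
 turn [-0.   -0.   -0.01] shift [0.15 0.16 0.36]
[ 0.00125859 -0.00096923  0.00127126]
[ 0.15  0.45 -0.39  1.76  0.45  0.97 -0.11] 0.0
[ 0.05  0.44 -0.31  1.78  0.65  0.97 -0.27] 0.0
[-0.05  0.45 -0.24  1.8   0.86  1.01 -0.43] 0.0
[-0.13  0.47 -0.17  1.83  1.06  1.07 -0.58] 0.0
[-0.2   0.49 -0.11  1.85  1.24  1.16 -0.71] 0.0
[-0.26  0.53 -0.06  1.86  1.39  1.27 -0.82] 0.0
[-0.3   0.56 -0.    1.87  1.53  1.38 -0.9 ] 0.0
[-0.34  0.61  0.06  1.88  1.65  1.51 -0.96] 0.0
[-0.38  0.65  0.12  1.88  1.75  1.63 -1.01] 0.0
```

Request:
jog_arm(increments=[[0.15, 0.16, 0.6, 0, 0, 0], [0, 0, 0.7, 0, 0, 0], [0, 0, 0.5, 0, 0, 0], [0, 0, 0, 0, -0.5, 0], [0, 0, 0, 0, -0.8, 0], [0, 0, 0, 0, -0.8, 0], [0, 0, 0, 0, -0.8, 0], [0, 0, 0, 0, -0.8, 0], [0, 0, 0, 0, -0.8, 0], [0, 0, 0, 0, -0.8, 0]])

```text
time_s: 25.55
ee_pos: [0.5938, 0.0303, 0.1804]
tcp_rot: [0.173, 0.561, 0.801, -0.121]
contact_force: [-0.1, -1.7, -2.0]
width: 0.065
finger_force: 45.1
```

Request:
jog_arm(increments=[[0, 0, 0, 0, -0.7, 0], [0, 0, 0, 0, -0.7, 0], [0, 0, 0, 0, -0.7, 0], [0, 0, 0, 0, -0.7, 0], [0, 0, 0, 0, -0.7, 0], [0, 0, 0, 0, -0.6, 0], [0, 0, 0, 0, -0.6, 0], [0, 0, 0, 0, -0.6, 0], [0, 0, 0, 0, -0.6, 0], [0, 0, 0, 0, -0.6, 0]])

```text
time_s: 26.55
ee_pos: [0.5938, 0.0304, 0.1802]
tcp_rot: [0.373, 0.51, 0.73, -0.261]
contact_force: [-0.4, -0.4, -2.3]
width: 0.0653
finger_force: 45.1
```

```bash
python3 - <<'E'
from h import *
plan(); st,p,M=cur(); print(M[:,2]); s=shot('scene','s5')
u=(200,160)
cv2.imwrite('pics/s5b.png',cv2.resize(s['image'][100:280,150:390,::-1],(800,600),interpolation=cv2.INTER_CUBIC))
E
```

```text
t 26.55 p [0.5938 0.0304 0.1802] w 0.0653 F [-0.4 -0.4 -2.3] q [-0.37  0.57 -0.18  1.87  1.1   1.27 -0.86]
[ 0.27686402 -0.7618541  -0.58559768]
```

View pics/s5b.png

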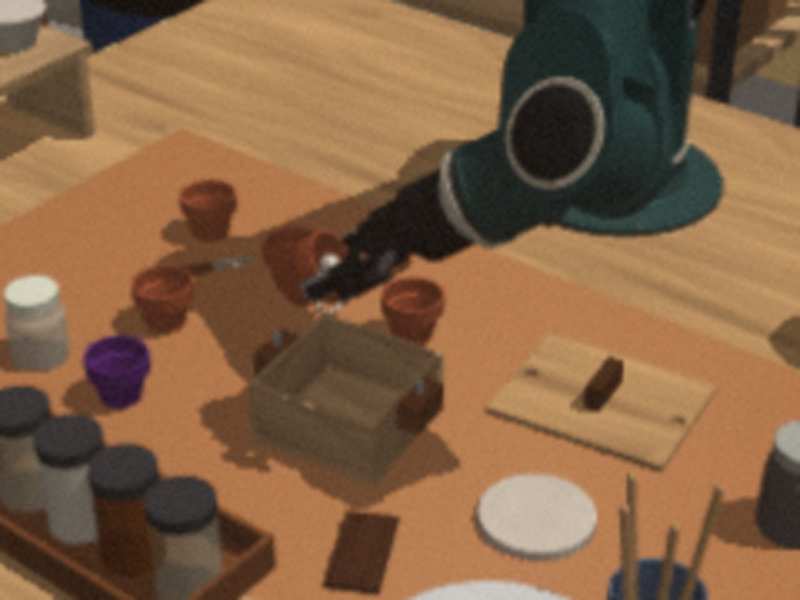

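Request:
jog_arm(increments=[[0, 0, 0, 0, -0.5, 0], [0, 0, 0, 0, -0.5, 0], [0, 0, 0, 0, -0.5, 0], [0, 0, 0, 0, -0.5, 0], [0, 0, 0, 0, -0.5, 0], [0, 0, 0, 0, -0.5, 0], [0, 0, 0, 0, -0.5, 0], [0, 0, 0, 0, -0.5, 0], [0, 0, 0, 0, -0.5, 0], [0, 0, 0, 0, -0.5, 0]])

```text
time_s: 27.6
ee_pos: [0.594, 0.0302, 0.1813]
tcp_rot: [0.511, 0.449, 0.64, -0.358]
contact_force: [0.4, -0.3, -1.5]
width: 0.0654
finger_force: 45.1
```

Request:
jog_arm(increments=[[0, 0, 0, 0, -0.5, 0], [0, 0, 0, 0, -0.5, 0], [0, 0, 0, 0, -0.5, 0], [0, 0, 0, 0, -0.5, 0], [0, 0, 0, 0, -0.5, 0], [0, 0, 0, 0, -0.5, 0], [0, 0, 0, 0, -0.5, 0], [0, 0, 0, 0, -0.5, 0], [0, 0, 0, 0, -0.5, 0], [0, 0, 0, 0, -0.5, 0]])

```text
time_s: 28.6
ee_pos: [0.594, 0.0302, 0.1813]
tcp_rot: [0.628, 0.368, 0.526, -0.44]
contact_force: [-0.3, 0.1, -1.4]
width: 0.0652
finger_force: 45.2
```

Request:
jog_arm(increments=[[0, 0, 0, 0, -0.6, 0], [0, 0, 0, 0, -0.6, 0], [0, 0, 0, 0, -0.6, 0], [0, 0, 0, 0, 0, 0], [0, 0, 0, 0, 0, 0], [0, 0, 0, 0, 0, 0], [0, 0, 0, 0, 0, 0], [0, 0, 0, 0, 0, 0], [0, 0, 0, 0, 0, 0], [0, 0, 0, 0, 0, 0]])

```text
time_s: 29.6
ee_pos: [0.594, 0.0302, 0.1814]
tcp_rot: [0.663, 0.337, 0.48, -0.465]
contact_force: [-0.5, 0.4, -1.4]
width: 0.0654
finger_force: 45.2
```

```bash
python3 - <<'E'
from h import *
plan(); st,p,M=cur(); print(M[:,2]); s=shot('scene','s6');t=shot('top','t6');w=shot('wrist','w6')
a=cv2.resize(s['image'][140:260,200:360],(800,600),interpolation=cv2.INTER_CUBIC)
b=cv2.resize(t['image'][130:240,200:320],(400,367),interpolation=cv2.INTER_CUBIC)
o=np.zeros((600,800,3),np.uint8);o[:300,:400]=cv2.resize(a,(400,300));o[:300,400:]=cv2.resize(w['image'],(400,300));o[300:,:400]=cv2.resize(b,(400,300))
o[300:,400:]=cv2.resize(s['image'],(400,300))
cv2.imwrite('pics/s6b.png',o[:,:,::-1])
E
```

```text
t 29.6 p [0.594  0.0302 0.1814] w 0.0654 F [-0.5  0.4 -1.4] q [-0.67  1.06  0.11  1.79  1.39  1.87 -1.24]
[ 0.32416954 -0.89318543  0.31166311]
```

View pics/s6b.png

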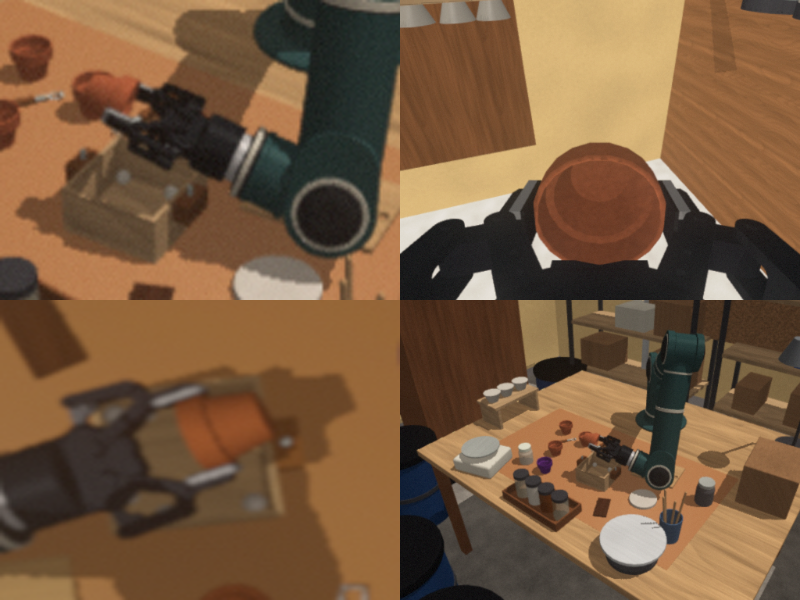

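Request:
jog_arm(increments=[[0, 0, 0, 0, 0.7, 0], [0, 0, 0, 0, 0.9, 0], [0, 0, 0, 0, 0.9, 0], [0, 0, 0, 0, 0.9, 0], [0, 0, 0, 0, 0.9, 0], [0, 0, 0, 0, 0.9, 0], [0, 0, 0, 0, 0.9, 0], [0, 0, 0, 0, 0.9, 0], [0, 0, 0, 0, 0.9, 0], [0, 0, 0, 0, 0.9, 0]])

```text
time_s: 30.75
ee_pos: [0.5939, 0.0303, 0.1814]
tcp_rot: [0.456, 0.477, 0.68, -0.319]
contact_force: [-0.3, -1.2, -1.1]
width: 0.0655
finger_force: 45.1
```

Request:
jog_arm(increments=[[0, 0, 0, 0, 0.9, 0], [0, 0, 0, 0, 0.9, 0], [0, 0, 0, 0, 0.9, 0], [0, 0, 0, 0, 0.9, 0], [0, 0, 0, 0, 0.9, 0], [0, 0, 0, 0, 0.9, 0], [0, 0, 0, 0, 0.9, 0], [0, 0, 0, 0, 0.9, 0], [0, 0, 0, 0, 0.9, 0], [0, 0, 0, 0, 0.9, 0]])

```text
time_s: 31.75
ee_pos: [0.5938, 0.03, 0.1815]
tcp_rot: [0.187, 0.559, 0.797, -0.131]
contact_force: [0.9, 0.1, -1.3]
width: 0.0653
finger_force: 45.1
```

Request:
jog_arm(increments=[[0, 0, 0, 0, 0.9, 0], [0, 0, 0, 0, 0.9, 0], [0, 0, 0, 0, 0.9, 0], [0, 0, 0, 0, 0.9, 0], [0, 0, 0, 0, 0.9, 0], [0, 0, 0, 0, 0.9, 0], [0, 0, -0.4, 0, 0.5, 0], [0, 0, -0.6, 0, 0, 0], [0, 0, -0.6, 0, 0, 0], [0, 0, 0, 0, 0, 0]])

```text
time_s: 32.75
ee_pos: [0.5946, 0.031, 0.2154]
tcp_rot: [-0.002, 0.574, 0.819, 0.003]
contact_force: [0.5, -0.1, -2.0]
width: 0.0653
finger_force: 45.1
```

```bash
python3 - <<'E'
from h import *
t=load('t0');k=1/1.5625
print(onz(t,(274*k,291*k),.012))
plan(((.56,.19,.21),np.radians(110)),((.592,.28,.2),np.radians(110)))
E
```

```text
[0.59105071 0.27741058 0.012     ]
t 32.75 p [0.5946 0.031  0.2154] w 0.0653 F [ 0.5 -0.1 -2. ] q [ 0.27  0.43 -0.48  1.71  0.22  1.05  0.07]
 turn [ 0.03 -0.08  0.  ] shift [8.06 1.09 0.27]
 turn [0. 0. 0.] shift [3.68 3.04 0.5 ]
```

Request:
jog_arm(increments=[[0.6, 0.1, 0, 0, -0.08, 0], [0.9, 0.1, 0, 0, 0, 0], [0.9, 0.1, 0, 0, 0, 0], [0.9, 0.1, 0, 0, 0, 0], [0.9, 0.1, 0, 0, 0, 0], [0.9, 0.2, 0, 0, 0, 0], [0.9, 0.2, 0.1, 0, 0, 0], [0.9, 0.1, 0.1, 0, 0, 0], [0.9, 0.1, 0, 0, 0, 0], [0.3, 0, 0, 0, 0, 0]])

```text
time_s: 33.75
ee_pos: [0.5579, 0.1932, 0.2093]
tcp_rot: [-0.001, 0.572, 0.82, 0.0]
contact_force: [-0.4, -0.1, -1.0]
width: 0.0652
finger_force: 45.1
```

Request:
jog_arm(increments=[[0, 0, 0, 0, 0, 0], [0, 0, 0, 0, 0, 0], [0, 0, 0, 0, 0, 0], [0, 0, 0, 0, 0, 0], [0, 0, 0, 0, 0, 0], [0, 0, 0, 0, 0, 0], [0, 0, 0, 0, 0, 0], [0, 0, 0, 0, 0, 0], [0, 0, 0, 0, 0, 0], [0, 0, 0, 0, 0, 0]])

```text
time_s: 34.75
ee_pos: [0.5594, 0.19, 0.2096]
tcp_rot: [-0.001, 0.574, 0.819, 0.0]
contact_force: [0.2, -0.0, -1.1]
width: 0.0649
finger_force: 45.1
```

```bash
python3 - <<'E'
from h import *
s=shot('scene','s7');t=shot('top','t7');w=shot('wrist','w7')
o=np.zeros((600,800,3),np.uint8);o[:300,:400]=cv2.resize(t['image'][140:230,200:320],(400,300),interpolation=cv2.INTER_CUBIC);o[:300,400:]=cv2.resize(w['image'],(400,300))
o[300:,:400]=cv2.resize(s['image'][190:250,200:280],(400,300),interpolation=cv2.INTER_CUBIC)
o[300:,400:]=cv2.resize(t['image'][110:290,230:470],(400,300),interpolation=cv2.INTER_CUBIC)
cv2.imwrite('pics/s7b.png',o[:,:,::-1])
plan()
E
```

```text
t 34.9 p [0.5594 0.1901 0.2096] w 0.0651 F [-0.4  0.3 -0.6] q [ 0.02  0.44 -0.52  1.72  0.25  1.04 -0.23]
```

View pics/s7b.png

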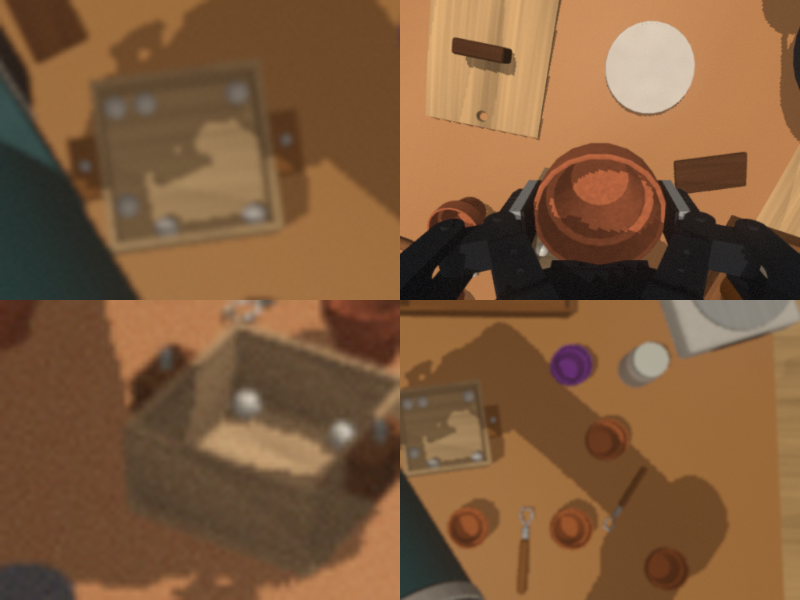

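All six balls are in the box: (115,107), (145,104), (238,92), (128,206), (167,224) and (253,212) in the top crop. The cup is empty, and the bat is near (320,86) in the wrist image.

```bash
cat >> h.py <<'E'
def blobs(s,kind,amin=60):
    hsv=cv2.cvtColor(s['image'],cv2.COLOR_RGB2HSV);im=s['image'].astype(int)
    if kind=='white': m=(hsv[...,1]<50)&(hsv[...,2]>90)
    m=m.astype(np.uint8)
    n,l,st,c=cv2.connectedComponentsWithStats(m)
    out=[]
    for i in range(1,n):
        if st[i,4]>=amin:
            cn=cv2.findContours((l==i).astype(np.uint8),cv2.RETR_EXTERNAL,cv2.CHAIN_APPROX_NONE)[0][0]
            if len(cn)>5: out.append((cv2.fitEllipse(cn),int(st[i,4])))
    return out
E
python3 - <<'E'
from h import *
w=load('w7')
for e,a in blobs(w,'white',1000): print(np.round(e[0],1),np.round(e[1],1),a,onz(w,e[0],.012))
for e,a in blobs(load('t7'),'white',300): print('top',np.round(e[0],1),np.round(e[1],1),a,onz(load('t7'),e[0],.012))
for e,a in blobs(load('t0'),'white',300): print('top',np.round(e[0],1),np.round(e[1],1),a,onz(load('t0'),e[0],.012))
print(proj(w,[.591,.278,.012]))
E
```

```text
[319.5  85.7] [110.5 117. ] 10320 [0.59078454 0.27962268 0.012     ]
top [31.8 31.1] [54.6 91.3] 3188 [1.04162312 0.70512706 0.012     ]
top [483.8  33.9] [59.2 77.9] 3203 [ 1.05310284 -0.62187876  0.012     ]
top [126.9  92.3] [79.1 80.9] 5131 [0.86363232 0.42453448 0.012     ]
top [425.4 103. ] [71.5 87.6] 4750 [ 0.84213388 -0.44396787  0.012     ]
top [379.4 145.9] [19.6 21.1] 352 [ 0.71403083 -0.30738019  0.012     ]
top [ 90.4 235.7] [23.8 24.9] 498 [0.44974018 0.50927814 0.012     ]
top [225.6 307.5] [25.3 72.1] 797 [0.25500571 0.12928842 0.012     ]
top [30.5 30.9] [54.1 87.3] 3029 [1.04224173 0.70892384 0.012     ]
top [484.5  35.1] [57.1 72.2] 2618 [ 1.04937066 -0.62397396  0.012     ]
top [126.8  92.2] [77.9 80.7] 5049 [0.86396404 0.42474063 0.012     ]
top [426.8 102.4] [71.7 83. ] 4531 [ 0.84405731 -0.44802923  0.012     ]
top [379.5 145.8] [19.2 20.6] 336 [ 0.71410179 -0.30768359  0.012     ]
top [174.  185.2] [32.  33.8] 745 [0.59403687 0.28133591 0.012     ]
top [ 90.1 235.7] [22.8 24.3] 466 [0.44959869 0.51021412 0.012     ]
[319.05847647  87.43443902]
```

```bash
python3 - <<'E'
from h import *
w=load('w7');st,p,M=cur()
print(proj(w,p),proj(w,p+M@[0,0,-.015]),[np.round(proj(w,p+M@np.array(v))) for v in([.034,0,-.015],[-.034,0,-.015],[0,.034,-.015],[0,-.034,-.015])])
plan(((.592,.28,.12),np.radians(110)),((.592,.28,.0535),np.radians(110)))
E
```

```text
[257.14151923 256.16724544] [257.34269308 274.68191109] [array([257., 191.]), array([257., 346.]), array([345., 274.]), array([170., 274.])]
t 34.9 p [0.5594 0.1901 0.2096] w 0.0651 F [-0.4  0.3 -0.6] q [ 0.02  0.44 -0.52  1.72  0.25  1.04 -0.23]
 turn [ 0.   -0.02 -0.01] shift [3.67 3.07 4.48]
 turn [0. 0. 0.] shift [0.   0.   3.32]
```

Request:
jog_arm(increments=[[0.5, 0.4, 0.3, 0, -0.02, 0], [0.7, 0.6, 0.6, 0, 0, 0], [0.8, 0.7, 0.7, 0, 0, 0], [0.8, 0.7, 0.8, 0, 0, 0], [0.77, 0.67, 0.8, 0, 0, 0], [0, 0, 0.8, 0, 0, 0], [0, 0, 0.48, 0, 0, 0], [0, 0, 0, 0, 0, 0], [0, 0, 0, 0, 0, 0], [0, 0, 0, 0, 0, 0]])

```text
time_s: 35.9
ee_pos: [0.5932, 0.2778, 0.121]
tcp_rot: [0.0, 0.574, 0.819, 0.0]
contact_force: [0.3, 0.5, -1.4]
width: 0.0648
finger_force: 45.1
```

Request:
jog_arm(increments=[[0, 0, 0.6, 0, 0, 0], [0, 0, 0.6, 0, 0, 0], [0, 0, 0.6, 0, 0, 0], [0, 0, 0.5, 0, 0, 0], [0, 0, 0.4, 0, 0, 0], [0, 0, 0.25, 0, 0, 0], [0, 0, 0.2, 0, 0, 0], [0, 0, 0.17, 0, 0, 0], [0, 0, 0, 0, 0, 0], [0, 0, 0, 0, 0, 0]])

```text
time_s: 36.9
ee_pos: [0.5928, 0.2782, 0.0539]
tcp_rot: [0.0, 0.574, 0.819, 0.0]
contact_force: [-0.4, -0.0, -1.8]
width: 0.0653
finger_force: 45.1
```

```bash
python3 - <<'E'
from h import *
plan(((.593,.278,.0535),np.radians(110)))
E
```

```text
t 36.9 p [0.5928 0.2782 0.0539] w 0.0653 F [-0.4 -0.  -1.8] q [-0.17  0.73 -0.44  1.65  0.39  0.85 -0.43]
 turn [ 0.   -0.   -0.01] shift [-0.01  0.    0.02]
```

Request:
jog_arm(increments=[[0, 0, 0.05, 0, 0, 0], [0, 0, 0.05, 0, 0, 0], [0, 0, 0, 0, 0, 0], [0, 0, 0, 0, 0, 0], [0, 0, 0, 0, 0, 0], [0, 0, 0, 0, 0, 0], [0, 0, 0, 0, 0, 0], [0, 0, 0, 0, 0, 0], [0, 0, 0, 0, 0, 0], [0, 0, 0, 0, 0, 0]])

```text
time_s: 37.9
ee_pos: [0.593, 0.2783, 0.0529]
tcp_rot: [0.0, 0.574, 0.819, 0.0]
contact_force: [-5.8, -3.5, 15.1]
width: 0.0654
finger_force: 46.0
```

Request:
jog_arm(increments=[[0, 0, 0, 0, 0, 0], [0, 0, 0, 0, 0, 0], [0, 0, 0, 0, 0, 0], [0, 0, 0, 0, 0, 0], [0, 0, 0, 0, 0, 0], [0, 0, -0.4, 0, 0, 0], [0, 0, -0.8, 0, 0, 0], [0, 0, -1, 0, 0, 0], [0, 0, -1, 0, 0, 0], [0, 0, -1, 0, 0, 0]], hand=1)

```text
time_s: 38.9
ee_pos: [0.5929, 0.2783, 0.138]
tcp_rot: [0.0, 0.574, 0.819, 0.001]
contact_force: [0.1, -1.0, -0.2]
width: 0.0853
finger_force: 0.0
```

Request:
jog_arm(increments=[[0, 0, -1, 0, 0, 0], [0, 0, -1, 0, 0, 0], [0, 0, -0.6, 0, 0, 1], [0, 0, 0, 0, 0, 1], [0, 0, 0, 0, 0, 1], [0, 0, 0, 0, 0, 1], [0, 0, 0, 0, 0, 1], [0, 0, 0, 0, 0, 1], [0, 0, 0, 0, 0, 1], [0, 0, 0, 0, 0, 1]])

```text
time_s: 39.9
ee_pos: [0.5928, 0.2783, 0.1892]
tcp_rot: [-0.0, 0.803, 0.596, 0.001]
contact_force: [-0.0, 1.2, -0.6]
width: 0.0857
finger_force: 0.0
```

Request:
jog_arm(increments=[[0, 0, 0, 0, 0, 1], [0, 0, 0, 0, 0, 1], [0, 0, 0, 0, 0, 1], [0, 0, 0, 0, 0, 1], [0, 0, 0, 0, 0, 1], [0, 0, 0, 0, 0, 1], [0, 0, 0, 0, 0, 1], [0, 0, 0, 0, 0, 1], [0, 0, 0, 0, 0, 1], [0, 0, 0, 0, 0, 1]])

```text
time_s: 40.9
ee_pos: [0.5927, 0.2785, 0.1892]
tcp_rot: [-0.0, 0.972, 0.236, 0.001]
contact_force: [0.0, 0.7, 0.5]
width: 0.0855
finger_force: 0.0
```

Request:
jog_arm(increments=[[0, 0, 0, 0, 0, 1], [0, 0, 0, 0, 0, 1], [0, 0, 0, 0, 0, 1], [0, 0, 0, 0, 0, 1], [0, 0, 0, 0, 0, 0.25], [0, 0, 0, 0, 0, 0], [0, 0, 0, 0, 0, 0], [0, 0, 0, 0, 0, 0], [0, 0, 0, 0, 0, 0], [0, 0, 0, 0, 0, 0]])

```text
time_s: 41.9
ee_pos: [0.5927, 0.278, 0.1876]
tcp_rot: [-0.0, 0.998, 0.07, -0.0]
contact_force: [-0.3, -0.5, 1.4]
width: 0.0855
finger_force: 0.0
```

```bash
python3 - <<'E'
from h import *
shot('wrist','w8');shot('top','t8');shot('scene','s8')
plan(((.3993,.2307,.19),.1405),((.3993,.2307,.0278),.1405))
E
```

```text
t 42.05 p [0.5927 0.2781 0.1876] w 0.0856 F [ 0.1  0.6 -0.5] q [-0.4   0.53 -0.12  1.58  0.07  1.03 -1.97]
 turn [-0.    0.   -0.02] shift [-9.91  0.99 -0.12]
 turn [0. 0. 0.] shift [0.   0.   8.11]
```

Request:
jog_arm(increments=[[-0.5, 0.1, 0, 0, 0, 0], [-1, 0.1, 0, 0, 0, 0], [-1, 0.1, 0, 0, 0, 0], [-1, 0.1, 0, 0, 0, 0], [-1, 0.1, 0, 0, 0, 0], [-1, 0.1, 0, 0, 0, 0], [-1, 0.1, 0, 0, 0, 0], [-1, 0.1, 0, 0, 0, 0], [-1, 0.1, 0, 0, 0, 0], [-1, 0.09, 0, 0, 0, 0]])

```text
time_s: 43.05
ee_pos: [0.4059, 0.2316, 0.1877]
tcp_rot: [-0.0, 0.998, 0.069, 0.0]
contact_force: [0.0, 0.0, 0.1]
width: 0.0855
finger_force: 0.0
```

Request:
jog_arm(increments=[[-0.41, 0, 0.3, 0, 0, 0], [0, 0, 0.8, 0, 0, 0], [0, 0, 0.9, 0, 0, 0], [0, 0, 0.9, 0, 0, 0], [0, 0, 0.9, 0, 0, 0], [0, 0, 0.9, 0, 0, 0], [0, 0, 0, 0, 0, 0], [0, 0, 0, 0, 0, 0], [0, 0, 0, 0, 0, 0], [0, 0, 0, 0, 0, 0]])

```text
time_s: 44.05
ee_pos: [0.3996, 0.2313, 0.0944]
tcp_rot: [-0.0, 0.998, 0.069, 0.001]
contact_force: [0.5, 0.3, 1.0]
width: 0.0854
finger_force: 0.0
```

```bash
python3 - <<'E'
from h import *
w=shot('wrist','w9');plan(((.3993,.2307,.0278),.1405))
cv2.imwrite('pics/w9b.png',cv2.resize(w['image'],(400,300))[:,:,::-1])
E
```

```text
t 44.1 p [0.3995 0.2312 0.0943] w 0.0855 F [-0.1  0.7 -0.4] q [-0.46  0.36 -0.15  2.13  0.09  0.66 -2.1 ]
 turn [-0.01 -0.01 -0.02] shift [-0.01  0.02  3.33]
```

View pics/w9b.png

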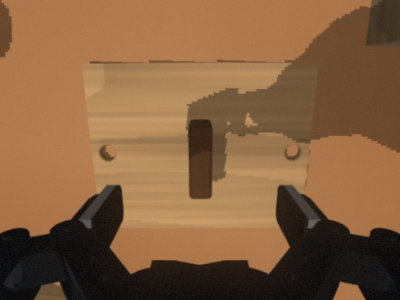

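The bar is centred between the fingers at (200,160). Descending, gripping and lifting.

Request:
jog_arm(increments=[[0, 0.02, 0.5, 0, 0, 0], [0, 0, 0.6, 0, 0, 0], [0, 0, 0.6, 0, 0, 0], [0, 0, 0.6, 0, 0, 0], [0, 0, 0.5, 0, 0, 0], [0, 0, 0.35, 0, 0, 0], [0, 0, 0.18, 0, 0, 0], [0, 0, 0, 0, 0, 0], [0, 0, 0, 0, 0, 0], [0, 0, 0, 0, 0, 0]])

```text
time_s: 45.1
ee_pos: [0.3995, 0.2308, 0.0274]
tcp_rot: [-0.0, 0.998, 0.069, 0.0]
contact_force: [-1.5, 0.1, -0.1]
width: 0.0856
finger_force: 0.0
```

Request:
jog_arm(increments=[[0, 0, 0, 0, 0, 0], [0, 0, 0, 0, 0, 0], [0, 0, 0, 0, 0, 0], [0, 0, 0, 0, 0, 0], [0, 0, 0, 0, 0, 0], [0, 0, 0, 0, 0, 0], [0, 0, 0, 0, 0, 0], [0, 0, 0, 0, 0, 0], [0, 0, 0, 0, 0, 0], [0, 0, 0, 0, 0, 0]], hand=-1, squeeze=60)

```text
time_s: 46.1
ee_pos: [0.3993, 0.2307, 0.0273]
tcp_rot: [-0.0, 0.998, 0.069, 0.0]
contact_force: [-1.0, -0.6, 6.8]
width: 0.0168
finger_force: 59.5
```

Request:
jog_arm(increments=[[0, 0, -0.3, 0, 0, 0], [0, 0, -0.6, 0, 0, 0], [0, 0, -0.9, 0, 0, 0], [0, 0, -0.9, 0, 0, 0], [0, 0, -0.9, 0, 0, 0], [0, 0, -0.9, 0, 0, 0], [0, 0, -0.9, 0, 0, 0], [0, 0, -0.9, 0, 0, 0], [0, 0, -0.9, 0, 0, 0], [0, 0, -0.8, 0, 0, 0]])

```text
time_s: 47.1
ee_pos: [0.3991, 0.2306, 0.1889]
tcp_rot: [-0.0, 0.998, 0.069, 0.0]
contact_force: [0.2, -0.1, -1.5]
width: 0.0164
finger_force: 58.5
```

```bash
python3 - <<'E'
from h import *
plan(((.5867,.0491,.19),.1405),((.5867,.0491,.113),.1405),((.5867,.0491,.0980),.1405))
E
```

```text
t 47.1 p [0.3991 0.2306 0.1889] w 0.0164 F [ 0.2 -0.1 -1.5] q [-0.44  0.2  -0.17  2.06  0.04  0.88 -2.06]
 turn [-0.01 -0.01 -0.02] shift [ 8.02 10.3  -0.06]
 turn [0. 0. 0.] shift [0.   0.   3.85]
 turn [0. 0. 0.] shift [0.   0.   0.75]
```

Request:
jog_arm(increments=[[0.4, 0.5, 0, 0, 0, -0.02], [0.72, 0.93, 0, 0, 0, 0], [0.72, 0.93, 0, 0, 0, 0], [0.72, 0.93, 0, 0, 0, 0], [0.72, 0.93, 0, 0, 0, 0], [0.72, 0.93, 0, 0, 0, 0], [0.72, 0.93, 0, 0, 0, 0], [0.72, 0.93, 0, 0, 0, 0], [0.72, 0.93, 0, 0, 0, 0], [0.72, 0.93, 0, 0, 0, 0]])

```text
time_s: 48.1
ee_pos: [0.5609, 0.0725, 0.1867]
tcp_rot: [0.0, 0.998, 0.07, -0.0]
contact_force: [-0.5, -0.7, -0.9]
width: 0.0167
finger_force: 58.6
```

Request:
jog_arm(increments=[[0.72, 0.93, 0, 0, 0, 0], [0.42, 0.5, 0, 0, 0, 0], [0, 0, 0.3, 0, 0, 0], [0, 0, 0.6, 0, 0, 0], [0, 0, 0.7, 0, 0, 0], [0, 0, 0.7, 0, 0, 0], [0, 0, 0.5, 0, 0, 0], [0, 0, 0, 0, 0, 0], [0, 0, 0, 0, 0, 0], [0, 0, 0, 0, 0, 0]])

```text
time_s: 49.1
ee_pos: [0.5872, 0.0492, 0.1316]
tcp_rot: [-0.0, 0.998, 0.07, 0.0]
contact_force: [-0.3, -0.4, -1.7]
width: 0.0169
finger_force: 58.6
```

```bash
python3 - <<'E'
from h import *
plan(((.5867,.0491,.0985),.1405)); w=shot('wrist','w10'); s=shot('scene','s10')
o=np.hstack([cv2.resize(w['image'],(400,300)),cv2.resize(s['image'][180:270,200:320],(400,300),interpolation=cv2.INTER_CUBIC)])
cv2.imwrite('pics/w10b.png',o[:,:,::-1])
E
```

```text
t 49.1 p [0.5872 0.0492 0.1316] w 0.0169 F [-0.3 -0.4 -1.7] q [-0.11  0.48 -0.03  1.8   0.02  0.86 -1.58]
 turn [-0.   -0.01  0.  ] shift [-0.03  0.    1.65]
```

View pics/w10b.png

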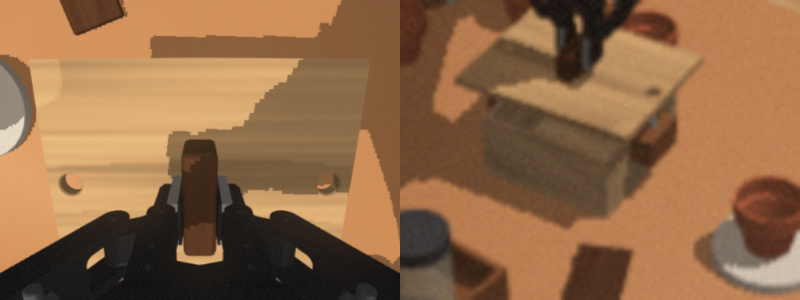

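The cover is held level above the box, with its holes at (70,183) and (328,183). The emptied cup stands on the bat. Lowering now.

Request:
jog_arm(increments=[[-0.03, 0, 0.3, 0, 0, 0], [0, 0, 0.3, 0, 0, 0], [0, 0, 0.2, 0, 0, 0], [0, 0, 0.2, 0, 0, 0], [0, 0, 0.2, 0, 0, 0], [0, 0, 0.2, 0, 0, 0], [0, 0, 0.1, 0, 0, 0], [0, 0, 0.08, 0, 0, 0], [0, 0, 0, 0, 0, 0], [0, 0, 0, 0, 0, 0]])

```text
time_s: 50.2
ee_pos: [0.5864, 0.049, 0.0995]
tcp_rot: [-0.0, 0.998, 0.07, 0.0]
contact_force: [0.3, -0.1, -1.9]
width: 0.0168
finger_force: 58.6
```

```bash
python3 - <<'E'
from h import *
plan(((.5867,.0491,.0975),.1405))
E
```

```text
t 50.2 p [0.5864 0.049  0.0995] w 0.0168 F [ 0.3 -0.1 -1.9] q [-0.11  0.53 -0.03  1.82  0.02  0.79 -1.58]
 turn [-0. -0.  0.] shift [ 0.02 -0.    0.1 ]
```

Request:
jog_arm(increments=[[0, 0, 0.05, 0, 0, 0], [0, 0, 0.05, 0, 0, 0], [0, 0, 0.03, 0, 0, 0], [0, 0, 0, 0, 0, 0], [0, 0, 0, 0, 0, 0], [0, 0, 0, 0, 0, 0], [0, 0, 0, 0, 0, 0], [0, 0, 0, 0, 0, 0], [0, 0, 0, 0, 0, 0], [0, 0, 0, 0, 0, 0]])

```text
time_s: 51.2
ee_pos: [0.5864, 0.0491, 0.0973]
tcp_rot: [-0.0, 0.998, 0.07, 0.0]
contact_force: [-3.8, -0.4, 7.4]
width: 0.0168
finger_force: 59.8
```

```bash
python3 - <<'E'
from h import *
plan(((.5867,.0491,.0975),.1405))
E
```

```text
t 51.2 p [0.5864 0.0491 0.0973] w 0.0168 F [-3.8 -0.4  7.4] q [-0.11  0.53 -0.03  1.82  0.02  0.79 -1.58]
 turn [-0. -0.  0.] shift [ 0.02  0.   -0.01]
```

Request:
jog_arm(increments=[[0, 0, 0, 0, 0, 0], [0, 0, 0, 0, 0, 0], [0, 0, 0, 0, 0, 0], [0, 0, 0, 0, 0, 0], [0, 0, 0, 0, 0, 0], [0, 0, -0.4, 0, 0, 0], [0, 0, -0.8, 0, 0, 0], [0, 0, -1, 0, 0, 0], [0, 0, -1, 0, 0, 0], [0, 0, -1, 0, 0, 0]], hand=1)

```text
time_s: 52.2
ee_pos: [0.5863, 0.049, 0.1823]
tcp_rot: [-0.0, 0.998, 0.07, 0.0]
contact_force: [0.3, 1.1, 0.3]
width: 0.0856
finger_force: 0.0
```

```bash
python3 - <<'E'
from h import *
w=load('w2')['image'].astype(int)
for n,(u,v) in {'mat':(250,100),'matsh':(200,90),'matdark':(40,200),'cupin':(185,30),'rim':(223,45),'D':(90,170),'Dr':(88,185),'Lr':(190,270)}.items(): print(n,w[v-1:v+2,u-1:u+2].mean((0,1)).round(), (w[v,u,1]/w[v,u,0]).round(2))
im=load('w2')['image'].astype(float); r=im[...,1]/(im[...,0]+1); print(np.histogram(r,bins=np.arange(.2,1.05,.05)))
s=shot('top','t11')
plan(((.39,.008,.2),.1405))
E
```

```text
mat [197. 136.  86.] 0.7
matsh [125.  86.  54.] 0.69
matdark [123.  83.  52.] 0.68
cupin [117.  65.  40.] 0.55
rim [90. 54. 35.] 0.59
D [75. 41. 24.] 0.53
Dr [158.  87.  54.] 0.54
Lr [124.  69.  44.] 0.54
(array([     5,     11,     10,     32,    355,   2410,   8513,   8168,
         2371, 122131,   6833,   7220,   5116,   7321,   9327,   8280]), array([0.2 , 0.25, 0.3 , 0.35, 0.4 , 0.45, 0.5 , 0.55, 0.6 , 0.65, 0.7 ,
       0.75, 0.8 , 0.85, 0.9 , 0.95, 1.  ]))
t 52.25 p [0.5876 0.0492 0.1855] w 0.0852 F [1.5 0.7 4.6] q [-0.11  0.42 -0.03  1.76  0.02  0.96 -1.58]
 turn [ 0.   -0.05  0.  ] shift [-10.07   0.66  -0.72]
```

```bash
cat >> h.py <<'E'
def projn(s,X):
    T=np.array(s['pose']);c=(np.array(X,float)-T[:3,3])@T[:3,:3]*[1,-1,-1]
    return cv2.projectPoints(c.reshape(-1,1,3),np.zeros(3),np.zeros(3),np.array(s['intrinsics'],float),np.array(s['dist'],float))[0][:,0]
A_=np.linspace(0,2*np.pi,48,endpoint=False)
def hullmask(s,x,y,z0=0):
    P=np.vstack([np.c_[x+r*np.cos(A_),y+r*np.sin(A_),0*A_+z0+h] for r,h in((.0215,0),(.029,.035),(.034,.035),(.034,.055))])
    h=cv2.convexHull(projn(s,P).astype(np.float32)); m=np.zeros(s['image'].shape[:2],np.uint8)
    cv2.fillConvexPoly(m,np.round(h*16).astype(np.int32),1,shift=4); return m
def cupfit(s,x,y,z0=0):
    im=cv2.GaussianBlur(s['image'],(3,3),0).astype(float);r=im[...,1]/(im[...,0]+1)
    m=((r>.4)&(r<.625)&(im[...,0]>30)).astype(np.uint8);m=cv2.morphologyEx(m,cv2.MORPH_OPEN,np.ones((3,3)))
    m=cv2.morphologyEx(m,cv2.MORPH_CLOSE,np.ones((7,7)))
    def iou(v): 
        h=hullmask(s,v[0],v[1],z0);return (h&m).sum()/max(1,(h|(m&roi)).sum())
    big=cv2.dilate(hullmask(s,x,y,z0),np.ones((3,3)),iterations=12);n,l=cv2.connectedComponents(m)
    roi=big
    best=(iou((x,y)),x,y)
    for step in(.012,.006,.003,.0015,.0007):
        imp=True
        while imp:
            imp=False
            for dx in(-1,0,1):
                for dy in(-1,0,1):
                    c=(best[1]+dx*step,best[2]+dy*step);v=iou(c)
                    if v>best[0]+1e-6:best=(v,*c);imp=True
    return np.round(best,4)
E
python3 - <<'E'
from h import *
G={'A':(.43,.008),'B':(.427,-.162),'C':(.574,-.22),'D':(.407,-.31)}
for n,g in G.items():
    print(n,'t0',cupfit(load('t0'),*g),'t11',cupfit(load('t11'),*g),'w2',cupfit(load('w2'),*g) if n!='A' else cupfit(load('w1'),*g))
E
```

```text
A t0 [0.9559 0.4269 0.0072] t11 [0.    0.43  0.008] w2 [0.9458 0.4241 0.0065]
B t0 [ 0.9689  0.4262 -0.1613] t11 [ 0.9629  0.4255 -0.162 ] w2 [ 0.9707  0.4233 -0.162 ]
C t0 [ 0.9552  0.5725 -0.223 ] t11 [ 0.9461  0.5718 -0.2215] w2 [ 0.9627  0.571  -0.2238]
D t0 [ 0.9612  0.404  -0.3138] t11 [ 0.9558  0.3628 -0.3167] w2 [ 0.9605  0.4017 -0.3152]
```

Request:
jog_arm(increments=[[-0.5, 0, 0, 0, 0, 0], [-0.95, 0.08, -0.1, 0, 0, 0], [-0.95, 0.08, -0.1, 0, 0, 0], [-0.95, 0.08, -0.1, 0, 0, 0], [-0.95, 0.08, -0.1, 0, 0, 0], [-0.95, 0.08, -0.1, 0, 0, 0], [-0.95, 0.08, -0.1, 0, 0, 0], [-0.95, 0.08, -0.1, 0, 0, 0], [-0.95, 0.08, -0.1, 0, 0, 0], [-0.95, 0.08, 0, 0, 0, 0]])

```text
time_s: 53.25
ee_pos: [0.4076, 0.0092, 0.1967]
tcp_rot: [-0.0, 0.998, 0.07, -0.0]
contact_force: [-0.3, -0.2, -1.3]
width: 0.0852
finger_force: 0.0
```

Request:
jog_arm(increments=[[-0.95, 0, 0, 0, 0, 0], [0, 0, 0, 0, 0, 0], [0, 0, 0, 0, 0, 0], [0, 0, 0, 0, 0, 0], [0, 0, 0, 0, 0, 0], [0, 0, 0, 0, 0, 0], [0, 0, 0, 0, 0, 0], [0, 0, 0, 0, 0, 0], [0, 0, 0, 0, 0, 0], [0, 0, 0, 0, 0, 0]])

```text
time_s: 54.25
ee_pos: [0.3903, 0.0068, 0.1968]
tcp_rot: [-0.0, 0.998, 0.07, -0.0]
contact_force: [0.2, 0.5, -0.2]
width: 0.0852
finger_force: 0.0
```

```bash
python3 - <<'E'
from h import *
w=shot('wrist','w12');t=shot('top','t12')
a=cupfit(w,.43,.008);print(a,cupfit(t,.43,.008)); 
st,p,M=cur();print(M.T@(np.array([a[1],a[2],.05])-p))
plan(((a[1],a[2],.12),.1405),((a[1],a[2],.04),.1405))
E
```

```text
[0.966  0.4247 0.0058] [0.5556 0.427  0.008 ]
[0.03389746 0.00580585 0.14682923]
t 54.35 p [0.3903 0.0068 0.1968] w 0.0855 F [-0.1 -0.4 -0. ] q [-0.06  0.06 -0.03  2.21  0.    0.88 -1.53]
 turn [-0.  0.  0.] shift [1.69 0.29 3.84]
 turn [0. 0. 0.] shift [0. 0. 4.]
```

Request:
jog_arm(increments=[[0.5, 0.1, 0.5, 0, 0, 0], [0.7, 0.1, 0.8, 0, 0, 0], [0.52, 0.07, 0.9, 0, 0, 0], [0, 0, 0.9, 0, 0, 0], [0, 0, 0.9, 0, 0, 0], [0, 0, 0.9, 0, 0, 0], [0, 0, 0.9, 0, 0, 0], [0, 0, 0.9, 0, 0, 0], [0, 0, 0.6, 0, 0, 0], [0, 0, 0.5, 0, 0, 0]])

```text
time_s: 55.35
ee_pos: [0.4251, 0.0062, 0.0401]
tcp_rot: [-0.0, 0.998, 0.07, -0.0]
contact_force: [1.0, -0.4, -0.4]
width: 0.0854
finger_force: 0.0
```

```bash
python3 - <<'E'
from h import *
plan(((.4255,.0065,.0405),.1405))
E
```

```text
t 55.35 p [0.4251 0.0062 0.0401] w 0.0854 F [ 1.  -0.4 -0.4] q [-0.07  0.42 -0.02  2.23  0.02  0.49 -1.54]
 turn [-0.    0.01  0.  ] shift [ 0.02 -0.01 -0.02]
```

Request:
jog_arm(increments=[[0, 0, 0, 0, 0, 0], [0, 0, 0, 0, 0, 0], [0, 0, 0, 0, 0, 0], [0, 0, 0, 0, 0, 0], [0, 0, 0, 0, 0, 0], [0, 0, 0, 0, 0, 0], [0, 0, 0, 0, 0, 0], [0, 0, 0, 0, 0, 0], [0, 0, 0, 0, 0, 0], [0, 0, 0, 0, 0, 0]], hand=-1, squeeze=40)

```text
time_s: 56.35
ee_pos: [0.4253, 0.0063, 0.0415]
tcp_rot: [-0.0, 0.998, 0.07, 0.0]
contact_force: [-3.3, 1.1, 9.6]
width: 0.0643
finger_force: 43.8
```

Request:
jog_arm(increments=[[0, 0, -0.3, 0, 0, 0], [0, 0, -0.7, 0, 0, 0], [0, 0, -0.9, 0, 0, 0], [0, 0, -0.9, 0, 0, 0], [0, 0, -0.9, 0, 0, 0], [0, 0, -0.9, 0, 0, 0], [0, 0, -0.9, 0, 0, 0], [0, 0, -0.9, 0, 0, 0], [0, 0, -0.9, 0, 0, 0], [0, 0, -0.7, 0, 0, 0]])

```text
time_s: 57.35
ee_pos: [0.4252, 0.0062, 0.2025]
tcp_rot: [-0.0, 0.998, 0.07, 0.001]
contact_force: [0.4, -0.5, -1.5]
width: 0.0649
finger_force: 44.6
```

```bash
python3 - <<'E'
from h import *
t=shot('top','t13');w=shot('wrist','w13')
print('D',cupfit(t,.363,-.317),'B',cupfit(t,.426,-.162),'C',cupfit(t,.572,-.222),'stack',cupfit(t,.592,.28,.012))
# held cup offset from wrist view
st,p,M=cur();print('held',cupfit(w,p[0],p[1],p[2]-.041), p)
plan(((.592,.28,.21),.1405))
E
```

```text
D [ 0.9745  0.3615 -0.3162] B [ 0.768   0.4253 -0.1621] C [ 0.9321  0.572  -0.2213] stack [0.7478 0.592  0.277 ]
held [0.9583 0.4244 0.0055] [0.42593998 0.00620193 0.20276989]
t 57.45 p [0.4259 0.0062 0.2028] w 0.0649 F [ 0.   0.6 -1.8] q [-0.06  0.11 -0.03  2.13  0.    0.9  -1.52]
 turn [ 0.   -0.04 -0.  ] shift [ 10.14 -12.39  -0.36]
```

Request:
jog_arm(increments=[[0.2, -0.5, 0, 0, 0, 0], [0.4, -0.95, -0.1, 0, 0, 0], [0.4, -0.95, -0.1, 0, 0, 0], [0.4, -0.95, -0.1, 0, 0, 0], [0.4, -0.95, -0.1, 0, 0, 0], [0.4, -0.95, 0, 0, 0, 0], [0.4, -0.95, 0, 0, 0, 0], [0.4, -0.95, 0, 0, 0, 0], [0.4, -0.95, 0, 0, 0, 0], [0.4, -0.95, 0, 0, 0, 0]])

```text
time_s: 58.45
ee_pos: [0.4746, 0.1977, 0.2077]
tcp_rot: [0.0, 0.998, 0.07, -0.001]
contact_force: [-0.0, 0.1, -1.2]
width: 0.0645
finger_force: 44.6
```

Request:
jog_arm(increments=[[0.4, -0.95, 0, 0, 0, 0], [0.4, -0.95, 0, 0, 0, 0], [0.4, -0.95, 0, 0, 0, 0], [0.4, -0.95, 0, 0, 0, 0], [0.2, -0.2, 0, 0, 0, 0], [0, 0, 0, 0, 0, 0], [0, 0, 0, 0, 0, 0], [0, 0, 0, 0, 0, 0], [0, 0, 0, 0, 0, 0], [0, 0, 0, 0, 0, 0]])

```text
time_s: 59.45
ee_pos: [0.4995, 0.28, 0.209]
tcp_rot: [-0.0, 0.998, 0.07, 0.0]
contact_force: [-0.4, -1.0, -1.0]
width: 0.0649
finger_force: 44.6
```

```bash
python3 - <<'E'
from h import *
w=shot('wrist','w14');st,p,M=cur()
a=cupfit(w,.592,.279,.012);print(a,'held',cupfit(w,p[0],p[1],p[2]-.041))
plan(((a[1],a[2],.13),.1405),((a[1],a[2],.076),.1405))
E
```

```text
[0.9257 0.592  0.276 ] held [0.9445 0.4987 0.2794]
t 59.5 p [0.4994 0.2801 0.2089] w 0.0648 F [ 0.4 -0.5 -1.4] q [-0.42  0.37 -0.18  1.78  0.08  1.   -2.06]
 turn [-0. -0. -0.] shift [4.55 0.85 3.95]
 turn [0. 0. 0.] shift [0.  0.  2.7]
```

Request:
jog_arm(increments=[[0.5, 0.1, 0.2, 0, 0, 0], [0.9, 0.15, 0.6, 0, 0, 0], [0.9, 0.15, 0.7, 0, 0, 0], [0.9, 0.15, 0.7, 0, 0, 0], [0.9, 0.15, 0.7, 0, 0, 0], [0.47, 0.13, 0.6, 0, 0, 0], [0, 0, 0.45, 0, 0, 0], [0, 0, 0, 0, 0, 0], [0, 0, 0, 0, 0, 0], [0, 0, 0, 0, 0, 0]])

```text
time_s: 60.5
ee_pos: [0.5921, 0.2771, 0.1307]
tcp_rot: [-0.0, 0.998, 0.071, 0.0]
contact_force: [0.6, 0.0, -0.7]
width: 0.0644
finger_force: 44.6
```

Request:
jog_arm(increments=[[0, 0, 0.3, 0, 0, 0], [0, 0, 0.4, 0, 0, 0], [0, 0, 0.4, 0, 0, 0], [0, 0, 0.4, 0, 0, 0], [0, 0, 0.4, 0, 0, 0], [0, 0, 0.3, 0, 0, 0], [0, 0, 0.2, 0, 0, 0], [0, 0, 0.2, 0, 0, 0], [0, 0, 0, 0, 0, 0], [0, 0, 0, 0, 0, 0]])

```text
time_s: 61.5
ee_pos: [0.5924, 0.2768, 0.078]
tcp_rot: [-0.0, 0.998, 0.07, 0.0]
contact_force: [0.5, 0.1, -0.6]
width: 0.0648
finger_force: 44.6
```

```bash
python3 - <<'E'
from h import *
plan(((.5925,.276,.073),.1405))
E
```

```text
t 61.5 p [0.5924 0.2768 0.078 ] w 0.0648 F [ 0.5  0.1 -0.6] q [-0.38  0.66 -0.14  1.65  0.11  0.84 -2.  ]
 turn [-0. -0.  0.] shift [0.   0.04 0.25]
```

Request:
jog_arm(increments=[[0, 0.02, 0.1, 0, 0, 0], [0, 0, 0.08, 0, 0, 0], [0, 0, 0.07, 0, 0, 0], [0, 0, 0, 0, 0, 0], [0, 0, 0, 0, 0, 0], [0, 0, 0, 0, 0, 0], [0, 0, 0, 0, 0, 0], [0, 0, 0, 0, 0, 0], [0, 0, 0, 0, 0, 0], [0, 0, 0, 0, 0, 0]])

```text
time_s: 62.5
ee_pos: [0.593, 0.2765, 0.0745]
tcp_rot: [-0.0, 0.998, 0.07, 0.001]
contact_force: [-6.0, -3.6, 20.6]
width: 0.0647
finger_force: 55.9
```

Request:
jog_arm(increments=[[0, 0, 0, 0, 0, 0], [0, 0, 0, 0, 0, 0], [0, 0, 0, 0, 0, 0], [0, 0, 0, 0, 0, 0], [0, 0, 0, 0, 0, 0], [0, 0, -0.4, 0, 0, 0], [0, 0, -0.8, 0, 0, 0], [0, 0, -1, 0, 0, 0], [0, 0, -1, 0, 0, 0], [0, 0, -1, 0, 0, 0]], hand=1)

```text
time_s: 63.5
ee_pos: [0.5925, 0.2765, 0.1592]
tcp_rot: [-0.0, 0.998, 0.07, 0.001]
contact_force: [-0.1, 0.4, -1.2]
width: 0.0852
finger_force: 0.0
```

Request:
jog_arm(increments=[[0, 0, -1, 0, 0, 0], [0, 0, -0.9, 0, 0, 0], [-0.6, 0.9, 0, 0, 0, 0], [-0.65, 0.98, 0, 0, 0, 0], [-0.65, 0.98, 0, 0, 0, 0], [-0.65, 0.98, 0, 0, 0, 0], [-0.65, 0.98, 0, 0, 0, 0], [-0.65, 0.98, 0, 0, 0, 0], [-0.65, 0.98, 0, 0, 0, 0], [-0.65, 0.98, 0, 0, 0, 0]])

```text
time_s: 64.5
ee_pos: [0.5118, 0.1075, 0.1963]
tcp_rot: [-0.0, 0.998, 0.07, 0.001]
contact_force: [0.4, -0.1, 1.1]
width: 0.0855
finger_force: 0.0
```

Request:
jog_arm(increments=[[-0.65, 0.98, 0, 0, 0, 0], [-0.65, 0.98, 0, 0, 0, 0], [-0.65, 0.98, 0, 0, 0, 0], [-0.65, 0.98, 0, 0, 0, 0], [-0.65, 0.98, 0, 0, 0, 0], [-0.65, 0.98, 0, 0, 0, 0], [-0.65, 0.98, 0, 0, 0, 0], [-0.65, 0.98, 0, 0, 0, 0], [-0.65, 0.98, 0, 0, 0, 0], [-0.65, 0.98, 0, 0, 0, 0]])

```text
time_s: 65.5
ee_pos: [0.4107, -0.1048, 0.1962]
tcp_rot: [0.0, 0.998, 0.07, 0.001]
contact_force: [0.1, 0.8, 0.6]
width: 0.0854
finger_force: 0.0
```

Request:
jog_arm(increments=[[-0.65, 0.98, 0, 0, 0, 0], [-0.65, 0.98, 0, 0, 0, 0], [-0.4, 0.4, 0, 0, 0, 0], [0, 0, 0, 0, 0, 0], [0, 0, 0, 0, 0, 0], [0, 0, 0, 0, 0, 0], [0, 0, 0, 0, 0, 0], [0, 0, 0, 0, 0, 0], [0, 0, 0, 0, 0, 0], [0, 0, 0, 0, 0, 0]])

```text
time_s: 66.5
ee_pos: [0.3838, -0.1554, 0.1948]
tcp_rot: [-0.0, 0.998, 0.07, -0.0]
contact_force: [0.1, 0.5, 0.9]
width: 0.0856
finger_force: 0.0
```

```bash
python3 - <<'E'
from h import *
w=shot('wrist','w15');t=shot('top','t15')
a=cupfit(w,.4255,-.162);print(a,cupfit(t,.4255,-.162),'stack',cupfit(t,.592,.277,.012),cupfit(t,.592,.277,.032),'C',cupfit(t,.572,-.2215),'D',cupfit(t,.3615,-.316))
plan(((a[1]+.0007,a[2],.12),.1405),((a[1],a[2],.0405),.1405))
E
```

```text
[ 0.9658  0.424  -0.1628] [ 0.9683  0.4255 -0.162 ] stack [0.8371 0.598  0.28  ] [0.8061 0.5928 0.28  ] C [ 0.9224  0.5727 -0.2223] D [ 0.      0.3615 -0.316 ]
t 66.6 p [ 0.3838 -0.1555  0.1948] w 0.0854 F [ 1.  -1.1  0.1] q [ 0.24  0.1   0.07  2.16 -0.01  0.88 -1.11]
 turn [-0.  0.  0.] shift [1.97 0.65 3.74]
 turn [0. 0. 0.] shift [-0.03 -0.    3.97]
```

Request:
jog_arm(increments=[[0.5, 0.2, 0.4, 0, 0, 0], [0.7, 0.2, 0.7, 0, 0, 0], [0.77, 0.24, 0.9, 0, 0, 0], [0, 0, 0.9, 0, 0, 0], [0, 0, 0.9, 0, 0, 0], [0, 0, 0.9, 0, 0, 0], [0, 0, 0.9, 0, 0, 0], [0, 0, 0.9, 0, 0, 0], [0, 0, 0.7, 0, 0, 0], [0, 0, 0.5, 0, 0, 0]])

```text
time_s: 67.6
ee_pos: [0.4244, -0.1626, 0.0399]
tcp_rot: [-0.0, 0.998, 0.07, -0.0]
contact_force: [-0.7, -0.5, 1.1]
width: 0.0856
finger_force: 0.0
```

Request:
jog_arm(increments=[[0, 0, 0, 0, 0, 0], [0, 0, 0, 0, 0, 0], [0, 0, 0, 0, 0, 0], [0, 0, 0, 0, 0, 0], [0, 0, 0, 0, 0, 0], [0, 0, 0, 0, 0, 0], [0, 0, 0, 0, 0, 0], [0, 0, 0, 0, 0, 0], [0, 0, 0, 0, 0, 0], [0, 0, 0, 0, 0, 0]], hand=-1)

```text
time_s: 68.6
ee_pos: [0.4251, -0.1628, 0.0413]
tcp_rot: [0.0, 0.998, 0.07, 0.0]
contact_force: [0.3, 1.0, 8.1]
width: 0.0646
finger_force: 44.8
```

Request:
jog_arm(increments=[[0, 0, -0.3, 0, 0, 0], [0, 0, -0.7, 0, 0, 0], [0, 0, -0.9, 0, 0, 0], [0, 0, -0.9, 0, 0, 0], [0, 0, -0.9, 0, 0, 0], [0, 0, -0.9, 0, 0, 0], [0, 0, -0.9, 0, 0, 0], [0, 0, -0.9, 0, 0, 0], [0, 0, -0.9, 0, 0, 0], [0, 0, -0.7, 0, 0, 0]])

```text
time_s: 69.6
ee_pos: [0.4245, -0.1628, 0.2022]
tcp_rot: [0.0, 0.998, 0.07, 0.0]
contact_force: [0.0, -0.1, -0.9]
width: 0.0647
finger_force: 44.7
```

```bash
python3 - <<'E'
from h import *
plan(((.50,.28,.21),.1405))
E
```

```text
t 69.6 p [ 0.4245 -0.1628  0.2022] w 0.0647 F [ 0.  -0.1 -0.9] q [ 0.23  0.16  0.07  2.07 -0.01  0.91 -1.12]
 turn [ 0.   -0.01 -0.  ] shift [  6.84 -21.39  -0.39]
```

Request:
jog_arm(increments=[[0.2, -0.5, -0.2, 0, 0, 0], [0.3, -0.95, -0.2, 0, 0, 0], [0.3, -0.95, 0, 0, 0, 0], [0.3, -0.95, 0, 0, 0, 0], [0.3, -0.95, 0, 0, 0, 0], [0.3, -0.95, 0, 0, 0, 0], [0.3, -0.95, 0, 0, 0, 0], [0.3, -0.95, 0, 0, 0, 0], [0.3, -0.95, 0, 0, 0, 0], [0.3, -0.95, 0, 0, 0, 0]])

```text
time_s: 70.6
ee_pos: [0.4562, 0.0262, 0.2084]
tcp_rot: [-0.0, 0.998, 0.07, -0.0]
contact_force: [0.8, -0.5, -0.9]
width: 0.0646
finger_force: 44.7
```

Request:
jog_arm(increments=[[0.3, -0.95, 0, 0, 0, 0], [0.3, -0.95, 0, 0, 0, 0], [0.3, -0.95, 0, 0, 0, 0], [0.3, -0.95, 0, 0, 0, 0], [0.3, -0.95, 0, 0, 0, 0], [0.3, -0.95, 0, 0, 0, 0], [0.3, -0.95, 0, 0, 0, 0], [0.3, -0.95, 0, 0, 0, 0], [0.3, -0.95, 0, 0, 0, 0], [0.3, -0.95, 0, 0, 0, 0]])

```text
time_s: 71.6
ee_pos: [0.4887, 0.2226, 0.2083]
tcp_rot: [0.0, 0.998, 0.07, -0.001]
contact_force: [0.4, 0.4, -0.7]
width: 0.0646
finger_force: 44.7
```

Request:
jog_arm(increments=[[0.3, -0.95, 0, 0, 0, 0], [0.3, -0.95, 0, 0, 0, 0], [0.3, -0.9, 0, 0, 0, 0], [0, 0, 0, 0, 0, 0], [0, 0, 0, 0, 0, 0], [0, 0, 0, 0, 0, 0], [0, 0, 0, 0, 0, 0], [0, 0, 0, 0, 0, 0], [0, 0, 0, 0, 0, 0], [0, 0, 0, 0, 0, 0]])

```text
time_s: 72.6
ee_pos: [0.4994, 0.279, 0.2089]
tcp_rot: [-0.0, 0.998, 0.07, 0.0]
contact_force: [0.1, 0.0, -1.7]
width: 0.0644
finger_force: 44.7
```

```bash
python3 - <<'E'
from h import *
w=shot('wrist','w16');st,p,M=cur()
print(cupfit(w,.592,.279,.032),cupfit(w,.592,.279,.012),'held',cupfit(w,p[0],p[1],p[2]-.041))
plan(((.592,.278,.15),.1405),((.592,.278,.097),.1405))
cv2.imwrite('pics/w16b.png',cv2.resize(w['image'],(600,450))[:,:,::-1])
E
```

```text
[0.9189 0.5913 0.2753] [0.9395 0.5957 0.2746] held [0.9441 0.4979 0.2783]
t 72.65 p [0.4994 0.279  0.2089] w 0.0646 F [ 0.1  0.7 -0.9] q [-0.39  0.37 -0.22  1.78  0.09  1.   -2.07]
 turn [-0.  0. -0.] shift [4.58 0.7  2.94]
 turn [0. 0. 0.] shift [0.   0.   2.65]
```

View pics/w16b.png

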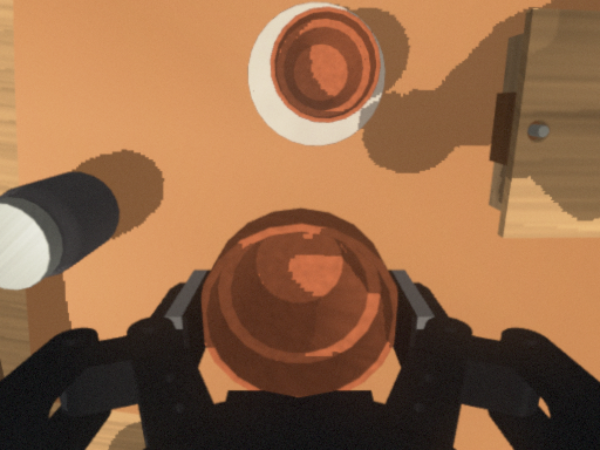

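Request:
jog_arm(increments=[[0.5, 0.1, 0.1, 0, 0, 0], [0.9, 0.15, 0.5, 0, 0, 0], [0.9, 0.15, 0.5, 0, 0, 0], [0.9, 0.15, 0.5, 0, 0, 0], [0.9, 0.15, 0.5, 0, 0, 0], [0.49, 0.1, 0.5, 0, 0, 0], [0, 0, 0.3, 0, 0, 0], [0, 0, 0, 0, 0, 0], [0, 0, 0, 0, 0, 0], [0, 0, 0, 0, 0, 0]])

```text
time_s: 73.65
ee_pos: [0.5923, 0.2765, 0.1515]
tcp_rot: [-0.0, 0.998, 0.07, 0.0]
contact_force: [0.3, -0.4, -1.0]
width: 0.0646
finger_force: 44.7
```

Request:
jog_arm(increments=[[0, 0, 0.3, 0, 0, 0], [0, 0, 0.4, 0, 0, 0], [0, 0, 0.4, 0, 0, 0], [0, 0, 0.4, 0, 0, 0], [0, 0, 0.4, 0, 0, 0], [0, 0, 0.3, 0, 0, 0], [0, 0, 0.2, 0, 0, 0], [0, 0, 0.2, 0, 0, 0], [0, 0, 0, 0, 0, 0], [0, 0, 0, 0, 0, 0]])

```text
time_s: 74.65
ee_pos: [0.5926, 0.2763, 0.099]
tcp_rot: [-0.0, 0.998, 0.07, 0.0]
contact_force: [-0.3, -0.7, -1.1]
width: 0.0648
finger_force: 44.7
```

```bash
python3 - <<'E'
from h import *
plan(((.5925,.276,.093),.1405))
E
```

```text
t 74.65 p [0.5926 0.2763 0.099 ] w 0.0648 F [-0.3 -0.7 -1.1] q [-0.36  0.63 -0.18  1.64  0.14  0.88 -2.02]
 turn [-0. -0.  0.] shift [-0.01  0.01  0.3 ]
```

Request:
jog_arm(increments=[[0, 0, 0.1, 0, 0, 0], [0, 0, 0.1, 0, 0, 0], [0, 0, 0.1, 0, 0, 0], [0, 0, 0, 0, 0, 0], [0, 0, 0, 0, 0, 0], [0, 0, 0, 0, 0, 0], [0, 0, 0, 0, 0, 0], [0, 0, 0, 0, 0, 0], [0, 0, 0, 0, 0, 0], [0, 0, 0, 0, 0, 0]])

```text
time_s: 75.65
ee_pos: [0.5928, 0.2764, 0.0933]
tcp_rot: [-0.0, 0.998, 0.07, 0.0]
contact_force: [-2.1, -0.8, 4.9]
width: 0.0647
finger_force: 48.0
```

Request:
jog_arm(increments=[[0, 0, 0, 0, 0, 0], [0, 0, 0, 0, 0, 0], [0, 0, 0, 0, 0, 0], [0, 0, 0, 0, 0, 0], [0, 0, 0, 0, 0, 0], [0, 0, -0.4, 0, 0, 0], [0, 0, -0.8, 0, 0, 0], [0, 0, -1, 0, 0, 0], [0, 0, -1, 0, 0, 0], [0, 0, -1, 0, 0, 0]], hand=1)

```text
time_s: 76.65
ee_pos: [0.5927, 0.2763, 0.1792]
tcp_rot: [-0.0, 0.998, 0.07, 0.001]
contact_force: [-0.5, 0.2, -0.5]
width: 0.0856
finger_force: 0.0
```

Request:
jog_arm(increments=[[0, 0, -0.9, 0, 0, 0], [-0.25, 0.9, 0, 0, 0, 0], [-0.26, 0.98, 0, 0, 0, 0], [-0.26, 0.98, 0, 0, 0, 0], [-0.26, 0.98, 0, 0, 0, 0], [-0.26, 0.98, 0, 0, 0, 0], [-0.26, 0.98, 0, 0, 0, 0], [-0.26, 0.98, 0, 0, 0, 0], [-0.26, 0.98, 0, 0, 0, 0], [-0.26, 0.98, 0, 0, 0, 0]])

```text
time_s: 77.65
ee_pos: [0.5701, 0.094, 0.1944]
tcp_rot: [0.0, 0.998, 0.07, -0.001]
contact_force: [1.4, 0.3, -0.3]
width: 0.0854
finger_force: 0.0
```

Request:
jog_arm(increments=[[-0.26, 0.98, 0, 0, 0, 0], [-0.26, 0.98, 0, 0, 0, 0], [-0.26, 0.98, 0, 0, 0, 0], [-0.26, 0.98, 0, 0, 0, 0], [-0.26, 0.98, 0, 0, 0, 0], [-0.26, 0.98, 0, 0, 0, 0], [-0.26, 0.98, 0, 0, 0, 0], [-0.26, 0.98, 0, 0, 0, 0], [-0.26, 0.98, 0, 0, 0, 0], [-0.26, 0.98, 0, 0, 0, 0]])

```text
time_s: 78.65
ee_pos: [0.5455, -0.107, 0.1944]
tcp_rot: [-0.0, 0.998, 0.07, -0.001]
contact_force: [0.2, 0.4, 0.0]
width: 0.0853
finger_force: 0.0
```

Request:
jog_arm(increments=[[-0.26, 0.98, 0, 0, 0, 0], [-0.26, 0.98, 0, 0, 0, 0], [-0.26, 0.98, 0, 0, 0, 0], [-0.26, 0.98, 0, 0, 0, 0], [-0.26, 0.98, 0, 0, 0, 0], [0, 0, 0, 0, 0, 0], [0, 0, 0, 0, 0, 0], [0, 0, 0, 0, 0, 0], [0, 0, 0, 0, 0, 0], [0, 0, 0, 0, 0, 0]])

```text
time_s: 79.65
ee_pos: [0.5349, -0.205, 0.1948]
tcp_rot: [-0.0, 0.998, 0.071, -0.0]
contact_force: [0.2, 0.0, 0.3]
width: 0.0855
finger_force: 0.0
```

```bash
python3 - <<'E'
from h import *
w=shot('wrist','w17');t=shot('top','t17')
a=cupfit(w,.572,-.222);print(a,cupfit(t,.572,-.222),'D',cupfit(t,.3615,-.316))
plan(((a[1]+.0007,a[2],.0405),.1405))
E
```

```text
[ 0.9678  0.5705 -0.2235] [ 0.5719  0.5818 -0.2174] D [ 0.0835  0.3855 -0.286 ]
t 79.75 p [ 0.5349 -0.2052  0.1948] w 0.0855 F [-0.2 -0.5 -0.1] q [ 0.35  0.38 -0.04  1.8   0.02  0.97 -1.13]
 turn [-0.    0.    0.01] shift [1.67 1.16 7.72]
```

Request:
jog_arm(increments=[[0.5, 0.4, 0.4, 0, 0, 0], [0.6, 0.4, 0.7, 0, 0, 0], [0.58, 0.35, 0.9, 0, 0, 0], [0, 0, 0.9, 0, 0, 0], [0, 0, 0.9, 0, 0, 0], [0, 0, 0.9, 0, 0, 0], [0, 0, 0.9, 0, 0, 0], [0, 0, 0.9, 0, 0, 0], [0, 0, 0.7, 0, 0, 0], [0, 0, 0.5, 0, 0, 0]])

```text
time_s: 80.75
ee_pos: [0.5711, -0.2233, 0.0398]
tcp_rot: [-0.0, 0.998, 0.07, -0.0]
contact_force: [-0.2, 0.6, 0.1]
width: 0.0854
finger_force: 0.0
```

Request:
jog_arm(increments=[[0, 0, 0, 0, 0, 0], [0, 0, 0, 0, 0, 0], [0, 0, 0, 0, 0, 0], [0, 0, 0, 0, 0, 0], [0, 0, 0, 0, 0, 0], [0, 0, 0, 0, 0, 0], [0, 0, 0, 0, 0, 0], [0, 0, 0, 0, 0, 0], [0, 0, 0, 0, 0, 0], [0, 0, 0, 0, 0, 0]], hand=-1)

```text
time_s: 81.75
ee_pos: [0.5717, -0.2236, 0.0412]
tcp_rot: [0.0, 0.998, 0.07, 0.0]
contact_force: [-1.1, 0.7, 6.4]
width: 0.0642
finger_force: 44.6
```

Request:
jog_arm(increments=[[0, 0, -0.3, 0, 0, 0], [0, 0, -0.7, 0, 0, 0], [0, 0, -0.9, 0, 0, 0], [0, 0, -0.9, 0, 0, 0], [0, 0, -0.9, 0, 0, 0], [0, 0, -0.9, 0, 0, 0], [0, 0, -0.9, 0, 0, 0], [0, 0, -0.9, 0, 0, 0], [0, 0, -0.9, 0, 0, 0], [0, 0, -0.9, 0, 0, 0]])

```text
time_s: 82.75
ee_pos: [0.5712, -0.2235, 0.2066]
tcp_rot: [0.0, 0.998, 0.07, 0.0]
contact_force: [0.5, 0.7, -1.5]
width: 0.0642
finger_force: 44.5
```

```bash
python3 - <<'E'
from h import *
plan(((.50,.28,.225),.1405))
E
```

```text
t 82.75 p [ 0.5712 -0.2235  0.2066] w 0.0642 F [ 0.5  0.7 -1.5] q [ 0.35  0.43 -0.04  1.68  0.02  1.03 -1.12]
 turn [ 0.   -0.01  0.  ] shift [  0.   -25.42  -0.92]
```

Request:
jog_arm(increments=[[0.1, -0.5, -0.2, 0, 0, 0], [0.2, -0.95, -0.2, 0, 0, 0], [0.2, -0.95, 0, 0, 0, 0], [0.2, -0.95, 0, 0, 0, 0], [0.2, -0.95, 0, 0, 0, 0], [0.2, -0.95, 0, 0, 0, 0], [0.2, -0.95, 0, 0, 0, 0], [0.2, -0.95, 0, 0, 0, 0], [0.2, -0.95, 0, 0, 0, 0], [0.2, -0.95, 0, 0, 0, 0]])

```text
time_s: 83.75
ee_pos: [0.5831, -0.0373, 0.2126]
tcp_rot: [-0.0, 0.998, 0.071, -0.0]
contact_force: [-0.3, -1.0, -1.2]
width: 0.0641
finger_force: 44.5
```

Request:
jog_arm(increments=[[0.2, -0.95, 0, 0, 0, 0], [0.2, -0.95, 0, 0, 0, 0], [0.2, -0.95, 0, 0, 0, 0], [0.2, -0.95, 0, 0, 0, 0], [0.2, -0.95, 0, 0, 0, 0], [0.15, -0.95, 0, 0, 0, 0], [0.15, -0.95, 0, 0, 0, 0], [0.15, -0.95, 0, 0, 0, 0], [0.15, -0.95, 0, 0, 0, 0], [0.15, -0.95, 0, 0, 0, 0]])

```text
time_s: 84.75
ee_pos: [0.5908, 0.1556, 0.2126]
tcp_rot: [-0.0, 0.998, 0.071, -0.0]
contact_force: [0.6, 0.1, -0.9]
width: 0.064
finger_force: 44.5
```

Request:
jog_arm(increments=[[0.15, -0.95, 0, 0, 0, 0], [0.15, -0.95, 0, 0, 0, 0], [0.15, -0.95, 0, 0, 0, 0], [0.15, -0.95, 0, 0, 0, 0], [0.15, -0.95, 0, 0, 0, 0], [0.1, -0.6, 0, 0, 0, 0], [0, 0, 0, 0, 0, 0], [0, 0, 0, 0, 0, 0], [0, 0, 0, 0, 0, 0], [0, 0, 0, 0, 0, 0]])

```text
time_s: 85.75
ee_pos: [0.5937, 0.2614, 0.2129]
tcp_rot: [0.0, 0.998, 0.07, 0.0]
contact_force: [-0.2, 0.8, -0.7]
width: 0.0644
finger_force: 44.5
```

```bash
python3 - <<'E'
from h import *
w=shot('wrist','w18');t=shot('top','t18');st,p,M=cur()
print('held',cupfit(w,p[0],p[1],p[2]-.041),'D',cupfit(t,.3615,-.316))
plan(((.5925,.276,.119),.1405),((.5925,.276,.113),.1405))
E
```

```text
held [0.9054 0.5945 0.2617] D [ 0.9314  0.3629 -0.3168]
t 85.85 p [0.5937 0.2617 0.2129] w 0.0639 F [ 0.1  0.6 -1.9] q [-0.33  0.5  -0.19  1.58  0.1   1.08 -1.97]
 turn [ 0.   -0.   -0.01] shift [ 0.04 -0.71  4.7 ]
 turn [0. 0. 0.] shift [0.  0.  0.3]
```

Request:
jog_arm(increments=[[0, -0.35, 0, 0, 0, 0], [0, -0.36, 0, 0, 0, 0], [0, 0, 0.4, 0, 0, 0], [0, 0, 0.6, 0, 0, 0], [0, 0, 0.7, 0, 0, 0], [0, 0, 0.5, 0, 0, 0], [0, 0, 0.4, 0, 0, 0], [0, 0, 0.4, 0, 0, 0], [0, 0, 0.4, 0, 0, 0], [0, 0, 0.4, 0, 0, 0]])

```text
time_s: 86.85
ee_pos: [0.5916, 0.2765, 0.1363]
tcp_rot: [-0.0, 0.998, 0.07, 0.0]
contact_force: [0.7, 0.5, -2.0]
width: 0.0643
finger_force: 44.5
```

Request:
jog_arm(increments=[[0, 0, 0.3, 0, 0, 0], [0, 0, 0.3, 0, 0, 0], [0, 0, 0.3, 0, 0, 0], [0, 0, 0.1, 0, 0, 0], [0, 0, 0.1, 0, 0, 0], [0, 0, 0.06, 0, 0, 0], [0, 0, 0, 0, 0, 0], [0, 0, 0, 0, 0, 0], [0, 0, 0, 0, 0, 0], [0, 0, 0, 0, 0, 0]])

```text
time_s: 87.85
ee_pos: [0.5916, 0.2764, 0.1138]
tcp_rot: [-0.0, 0.998, 0.07, 0.0]
contact_force: [0.4, -0.2, -1.2]
width: 0.0639
finger_force: 44.5
```

```bash
python3 - <<'E'
from h import *
plan(((.5925,.276,.113),.1405))
E
```

```text
t 87.85 p [0.5916 0.2764 0.1138] w 0.0639 F [ 0.4 -0.2 -1.2] q [-0.36  0.61 -0.18  1.64  0.13  0.9  -2.01]
 turn [-0. -0.  0.] shift [0.04 0.03 0.04]
```

Request:
jog_arm(increments=[[0, 0, 0.05, 0, 0, 0], [0, 0, 0.03, 0, 0, 0], [0, 0, 0, 0, 0, 0], [0, 0, 0, 0, 0, 0], [0, 0, 0, 0, 0, 0], [0, 0, 0, 0, 0, 0], [0, 0, 0, 0, 0, 0], [0, 0, 0, 0, 0, 0], [0, 0, 0, 0, 0, 0], [0, 0, 0, 0, 0, 0]])

```text
time_s: 88.85
ee_pos: [0.5915, 0.2764, 0.112]
tcp_rot: [0.0, 0.998, 0.07, -0.0]
contact_force: [0.8, 0.1, -1.8]
width: 0.0642
finger_force: 44.5
```

Request:
jog_arm(increments=[[0, 0, 0, 0, 0, 0], [0, 0, 0, 0, 0, 0], [0, 0, 0, 0, 0, 0], [0, 0, 0, 0, 0, 0], [0, 0, 0, 0, 0, 0], [0, 0, -0.4, 0, 0, 0], [0, 0, -0.8, 0, 0, 0], [0, 0, -1, 0, 0, 0], [0, 0, -1, 0, 0, 0], [0, 0, -1, 0, 0, 0]], hand=1)

```text
time_s: 89.85
ee_pos: [0.5917, 0.2766, 0.1985]
tcp_rot: [-0.0, 0.998, 0.07, 0.001]
contact_force: [-0.3, 0.3, -0.4]
width: 0.0854
finger_force: 0.0
```

Request:
jog_arm(increments=[[-0.61, 0.95, 0, 0, 0, 0], [-0.61, 0.95, 0, 0, 0, 0], [-0.61, 0.95, 0, 0, 0, 0], [-0.61, 0.95, 0, 0, 0, 0], [-0.61, 0.95, 0, 0, 0, 0], [-0.61, 0.95, 0, 0, 0, 0], [-0.61, 0.95, 0, 0, 0, 0], [-0.61, 0.95, 0, 0, 0, 0], [-0.61, 0.95, 0, 0, 0, 0], [-0.61, 0.95, 0, 0, 0, 0]])

```text
time_s: 90.85
ee_pos: [0.4972, 0.0705, 0.1975]
tcp_rot: [-0.0, 0.998, 0.07, 0.001]
contact_force: [0.1, 0.1, 0.6]
width: 0.0856
finger_force: 0.0
```

Request:
jog_arm(increments=[[-0.61, 0.95, 0, 0, 0, 0], [-0.61, 0.95, 0, 0, 0, 0], [-0.61, 0.95, 0, 0, 0, 0], [-0.61, 0.95, 0, 0, 0, 0], [-0.61, 0.95, 0, 0, 0, 0], [-0.61, 0.95, 0, 0, 0, 0], [-0.61, 0.95, 0, 0, 0, 0], [-0.61, 0.95, 0, 0, 0, 0], [-0.61, 0.95, 0, 0, 0, 0], [-0.61, 0.95, 0, 0, 0, 0]])

```text
time_s: 91.85
ee_pos: [0.4031, -0.1348, 0.1974]
tcp_rot: [0.0, 0.998, 0.07, 0.001]
contact_force: [0.3, 0.4, -0.6]
width: 0.0854
finger_force: 0.0
```

Request:
jog_arm(increments=[[-0.61, 0.95, 0, 0, 0, 0], [-0.61, 0.95, 0, 0, 0, 0], [-0.61, 0.95, 0, 0, 0, 0], [-0.61, 0.95, 0, 0, 0, 0], [-0.61, 0.95, 0, 0, 0, 0], [-0.61, 0.95, 0, 0, 0, 0], [-0.61, 0.95, 0, 0, 0, 0], [-0.61, 0.95, 0, 0, 0, 0], [0, 0, 0, 0, 0, 0], [0, 0, 0, 0, 0, 0]])

```text
time_s: 92.85
ee_pos: [0.3281, -0.2983, 0.1969]
tcp_rot: [0.0, 0.998, 0.07, 0.001]
contact_force: [0.6, 0.0, -0.9]
width: 0.0855
finger_force: 0.0
```

```bash
python3 - <<'E'
from h import *
w=shot('wrist','w19');t=shot('top','t19')
a=cupfit(w,.363,-.317);print(a,cupfit(t,.363,-.317))
plan(((a[1]+.0007,a[2],.0405),.1405))
E
```

```text
[ 0.9609  0.36   -0.3177] [ 0.9486  0.3622 -0.3178]
t 92.95 p [ 0.3283 -0.2976  0.1966] w 0.0853 F [-0.6 -0.2 -0.2] q [ 0.51  0.15  0.17  2.1  -0.03  0.89 -0.73]
 turn [ 0.   -0.01  0.01] shift [1.46 1.22 7.8 ]
```

Request:
jog_arm(increments=[[0.5, 0.4, 0.4, 0, 0, 0], [0.5, 0.4, 0.7, 0, 0, 0], [0.49, 0.42, 0.9, 0, 0, 0], [0, 0, 0.9, 0, 0, 0], [0, 0, 0.9, 0, 0, 0], [0, 0, 0.9, 0, 0, 0], [0, 0, 0.9, 0, 0, 0], [0, 0, 0.9, 0, 0, 0], [0, 0, 0.7, 0, 0, 0], [0, 0, 0.6, 0, 0, 0]])

```text
time_s: 93.95
ee_pos: [0.3613, -0.3174, 0.0395]
tcp_rot: [-0.0, 0.997, 0.071, 0.0]
contact_force: [0.5, 0.0, 0.7]
width: 0.0852
finger_force: 0.0
```

Request:
jog_arm(increments=[[0, 0, 0, 0, 0, 0], [0, 0, 0, 0, 0, 0], [0, 0, 0, 0, 0, 0], [0, 0, 0, 0, 0, 0], [0, 0, 0, 0, 0, 0], [0, 0, 0, 0, 0, 0], [0, 0, 0, 0, 0, 0], [0, 0, 0, 0, 0, 0], [0, 0, 0, 0, 0, 0], [0, 0, 0, 0, 0, 0]], hand=-1)

```text
time_s: 94.95
ee_pos: [0.3611, -0.3183, 0.0404]
tcp_rot: [0.0, 0.998, 0.07, 0.0]
contact_force: [-0.2, 1.9, 7.9]
width: 0.0645
finger_force: 44.8
```

Request:
jog_arm(increments=[[0, 0, -0.3, 0, 0, 0], [0, 0, -0.7, 0, 0, 0], [0, 0, -0.9, 0, 0, 0], [0, 0, -0.9, 0, 0, 0], [0, 0, -0.9, 0, 0, 0], [0, 0, -0.9, 0, 0, 0], [0, 0, -0.9, 0, 0, 0], [0, 0, -0.9, 0, 0, 0], [0, 0, -1, 0, 0, 0], [0, 0, -1, 0, 0, 0]])

```text
time_s: 95.95
ee_pos: [0.3604, -0.3181, 0.2091]
tcp_rot: [-0.0, 0.998, 0.07, -0.0]
contact_force: [-0.4, 0.1, -0.6]
width: 0.0642
finger_force: 44.7
```

```bash
python3 - <<'E'
from h import *
plan(((.49,.277,.225),.1405))
E
```

```text
t 95.95 p [ 0.3604 -0.3181  0.2091] w 0.0642 F [-0.4  0.1 -0.6] q [ 0.5   0.2   0.18  2.01 -0.04  0.94 -0.73]
 turn [-0.  0. -0.] shift [ 10.58 -28.55  -0.79]
```

Request:
jog_arm(increments=[[0.35, -0.95, -0.4, 0, 0, 0], [0.35, -0.95, -0.39, 0, 0, 0], [0.35, -0.95, 0, 0, 0, 0], [0.35, -0.95, 0, 0, 0, 0], [0.35, -0.95, 0, 0, 0, 0], [0.35, -0.95, 0, 0, 0, 0], [0.35, -0.95, 0, 0, 0, 0], [0.35, -0.95, 0, 0, 0, 0], [0.35, -0.95, 0, 0, 0, 0], [0.35, -0.95, 0, 0, 0, 0]])

```text
time_s: 96.95
ee_pos: [0.4033, -0.1195, 0.2241]
tcp_rot: [0.0, 0.998, 0.07, 0.0]
contact_force: [1.2, 0.1, -1.5]
width: 0.0646
finger_force: 44.7
```

Request:
jog_arm(increments=[[0.35, -0.95, 0, 0, 0, 0], [0.35, -0.95, 0, 0, 0, 0], [0.35, -0.95, 0, 0, 0, 0], [0.35, -0.95, 0, 0, 0, 0], [0.35, -0.95, 0, 0, 0, 0], [0.35, -0.95, 0, 0, 0, 0], [0.35, -0.95, 0, 0, 0, 0], [0.35, -0.95, 0, 0, 0, 0], [0.35, -0.95, 0, 0, 0, 0], [0.35, -0.95, 0, 0, 0, 0]])

```text
time_s: 97.95
ee_pos: [0.446, 0.0783, 0.2241]
tcp_rot: [0.0, 0.998, 0.07, 0.0]
contact_force: [-0.5, -0.8, -0.5]
width: 0.0643
finger_force: 44.7
```

Request:
jog_arm(increments=[[0.35, -0.95, 0, 0, 0, 0], [0.35, -0.95, 0, 0, 0, 0], [0.35, -0.95, 0, 0, 0, 0], [0.35, -0.95, 0, 0, 0, 0], [0.35, -0.95, 0, 0, 0, 0], [0.35, -0.95, 0, 0, 0, 0], [0.35, -0.95, 0, 0, 0, 0], [0.35, -0.95, 0, 0, 0, 0], [0.35, -0.95, 0, 0, 0, 0], [0.43, -1, 0, 0, 0, 0]])

```text
time_s: 98.95
ee_pos: [0.4902, 0.2772, 0.2241]
tcp_rot: [0.0, 0.998, 0.07, -0.0]
contact_force: [0.2, -0.6, -1.9]
width: 0.0648
finger_force: 44.7
```

Request:
jog_arm(increments=[[0, 0, 0, 0, 0, 0], [0, 0, 0, 0, 0, 0], [0, 0, 0, 0, 0, 0], [0, 0, 0, 0, 0, 0], [0, 0, 0, 0, 0, 0], [0, 0, 0, 0, 0, 0], [0, 0, 0, 0, 0, 0], [0, 0, 0, 0, 0, 0], [0, 0, 0, 0, 0, 0], [0, 0, 0, 0, 0, 0]])

```text
time_s: 99.95
ee_pos: [0.4902, 0.2768, 0.2238]
tcp_rot: [-0.0, 0.998, 0.07, -0.0]
contact_force: [-0.5, 0.2, -1.0]
width: 0.0645
finger_force: 44.7
```

```bash
python3 - <<'E'
from h import *
w=shot('wrist','w20');s=shot('scene','s20');st,p,M=cur()
print(cupfit(w,.592,.277,.072),'held',cupfit(w,p[0],p[1],p[2]-.041))
plan(((.592,.2765,.165),.1405),((.592,.2765,.138),.1405))
u=proj(s,[.592,.277,.06]).astype(int);c=s['image'][u[1]-60:u[1]+45,u[0]-70:u[0]+70]
o=np.hstack([cv2.resize(w['image'],(400,300)),cv2.resize(c,(400,300),interpolation=cv2.INTER_CUBIC)])
cv2.imwrite('pics/w20b.png',o[:,:,::-1])
E
```

```text
[0.9257 0.5942 0.2763] held [0.9512 0.4894 0.2768]
t 100.05 p [0.4902 0.2768 0.2238] w 0.0647 F [-0.1 -0.8 -1.4] q [-0.33  0.34 -0.3   1.79  0.12  1.03 -2.1 ]
 turn [-0.  0.  0.] shift [5.04 0.73 2.94]
 turn [0. 0. 0.] shift [0.   0.   1.35]
```

View pics/w20b.png

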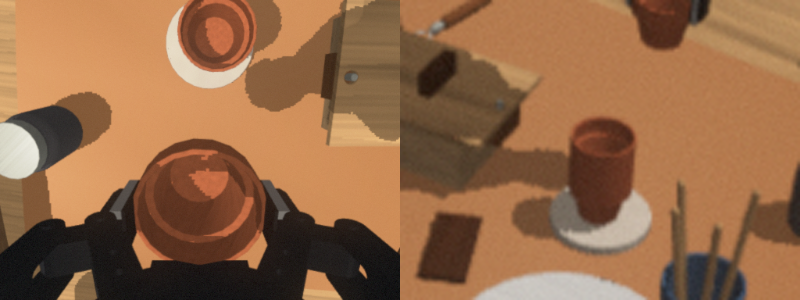

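The four-cup stack is straight and nested on the bat (right panel, around (603,170)), and the fifth cup is held. Placing it now.

Request:
jog_arm(increments=[[0.5, 0.1, 0, 0, 0, 0], [0.9, 0.12, 0, 0, 0, 0], [0.9, 0.13, 0.2, 0, 0, 0], [0.9, 0.13, 0.4, 0, 0, 0], [0.9, 0.13, 0.5, 0, 0, 0], [0.7, 0.13, 0.5, 0, 0, 0], [0.29, 0, 0.4, 0, 0, 0], [0, 0, 0.2, 0, 0, 0], [0, 0, 0.2, 0, 0, 0], [0, 0, 0.2, 0, 0, 0]])

```text
time_s: 101.05
ee_pos: [0.5927, 0.2768, 0.172]
tcp_rot: [-0.0, 0.998, 0.071, 0.0]
contact_force: [0.9, 0.1, -1.1]
width: 0.0646
finger_force: 44.7
```

Request:
jog_arm(increments=[[0, 0, 0.3, 0, 0, 0], [0, 0, 0.4, 0, 0, 0], [0, 0, 0.4, 0, 0, 0], [0, 0, 0.3, 0, 0, 0], [0, 0, 0.2, 0, 0, 0], [0, 0, 0.2, 0, 0, 0], [0, 0, 0.1, 0, 0, 0], [0, 0, 0, 0, 0, 0], [0, 0, 0, 0, 0, 0], [0, 0, 0, 0, 0, 0]])

```text
time_s: 102.05
ee_pos: [0.5932, 0.2765, 0.1341]
tcp_rot: [-0.0, 0.998, 0.07, 0.0]
contact_force: [-1.1, 0.4, -0.7]
width: 0.0649
finger_force: 44.7
```

```bash
python3 - <<'E'
from h import *
plan(((.593,.2765,.1325),.1405))
E
```

```text
t 102.05 p [0.5932 0.2765 0.1341] w 0.0649 F [-1.1  0.4 -0.7] q [-0.3   0.6  -0.25  1.62  0.17  0.95 -2.04]
 turn [-0. -0.  0.] shift [-0.01 -0.    0.08]
```

Lower to contact, release, lift and back away, then check everything.

Request:
jog_arm(increments=[[0, 0, 0.05, 0, 0, 0], [0, 0, 0.05, 0, 0, 0], [0, 0, 0.04, 0, 0, 0], [0, 0, 0, 0, 0, 0], [0, 0, 0, 0, 0, 0], [0, 0, 0, 0, 0, 0], [0, 0, 0, 0, 0, 0], [0, 0, 0, 0, 0, 0], [0, 0, 0, 0, 0, 0], [0, 0, 0, 0, 0, 0]])

```text
time_s: 103.05
ee_pos: [0.5931, 0.2764, 0.131]
tcp_rot: [-0.0, 0.998, 0.07, -0.0]
contact_force: [-0.1, 0.5, -1.5]
width: 0.0645
finger_force: 44.7
```

Request:
jog_arm(increments=[[0, 0, 0, 0, 0, 0], [0, 0, 0, 0, 0, 0], [0, 0, 0, 0, 0, 0], [0, 0, 0, 0, 0, 0], [0, 0, 0, 0, 0, 0], [0, 0, -0.4, 0, 0, 0], [0, 0, -0.8, 0, 0, 0], [0, 0, -1, 0, 0, 0], [0, 0, -1, 0, 0, 0], [0, 0, -1, 0, 0, 0]], hand=1)

```text
time_s: 104.05
ee_pos: [0.5933, 0.2766, 0.2175]
tcp_rot: [-0.0, 0.998, 0.07, 0.001]
contact_force: [0.3, 0.0, 0.1]
width: 0.0854
finger_force: 0.0
```

Request:
jog_arm(increments=[[-1, 0, -0.3, 0, 0, 0], [-1, 0, 0, 0, 0, 0], [-1, 0, 0, 0, 0, 0], [-1, 0, 0, 0, 0, 0], [-1, 0, 0, 0, 0, 0], [-1, 0, 0, 0, 0, 0], [-1, 0, 0, 0, 0, 0], [-1, 0, 0, 0, 0, 0], [-1, 0, 0, 0, 0, 0], [0, 0, 0, 0, 0, 0]])

```text
time_s: 105.05
ee_pos: [0.4134, 0.2514, 0.2225]
tcp_rot: [-0.0, 0.997, 0.071, 0.001]
contact_force: [0.3, 0.2, 0.3]
width: 0.0853
finger_force: 0.0
```

```bash
python3 - <<'E'
from h import *
w=shot('wrist','w21');s=shot('scene','s21');t=shot('top','t21');plan()
# stack heights/centres
for z in (.072,.082,.092,.102): print(z,cupfit(s,.592,.277,z),cupfit(w,.592,.277,z))
u=proj(s,[.592,.2,.06]).astype(int);c=s['image'][u[1]-80:u[1]+64,u[0]-96:u[0]+96]
o=np.vstack([np.hstack([cv2.resize(w['image'],(400,300)),cv2.resize(c,(400,300),interpolation=cv2.INTER_CUBIC)]),np.hstack([cv2.resize(t['image'],(400,300)),cv2.resize(t['image'][140:230,200:320],(400,300),interpolation=cv2.INTER_CUBIC)])])
cv2.imwrite('pics/f.png',o[:,:,::-1])
E
```

```text
t 105.2 p [0.4156 0.2514 0.222 ] w 0.0854 F [ 0.4 -0.2  0.3] q [-0.32  0.21 -0.33  1.97  0.08  0.97 -2.11]
0.072 [0.6654 0.6123 0.289 ] [0.    0.592 0.277]
0.082 [0.6953 0.6116 0.2875] [0.    0.592 0.277]
0.092 [0.7448 0.6183 0.2913] [0.    0.592 0.277]
0.102 [0.7908 0.6363 0.3033] [0.    0.592 0.277]
```

View pics/f.png

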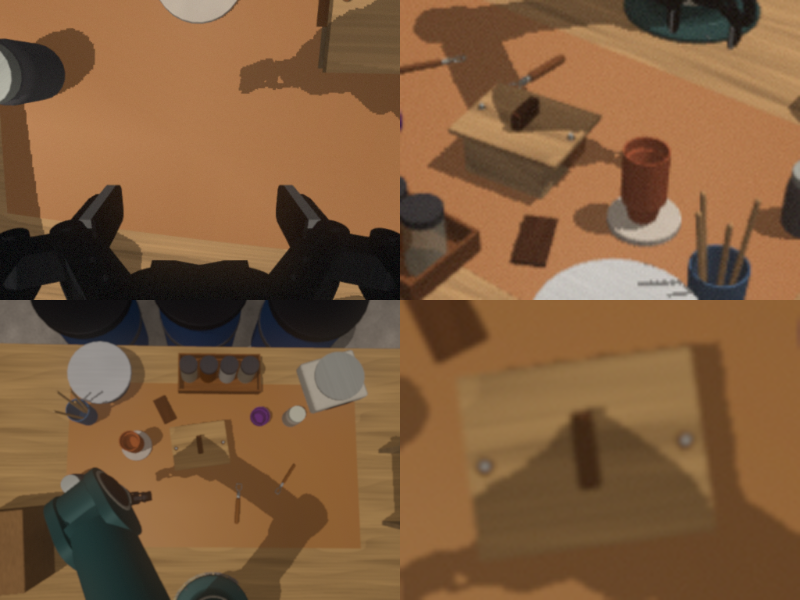

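The stack stands on the bat and the cover is seated with both pins through. I'll check the stack height numerically before handing in.

```bash
python3 - <<'E'
from h import *
for nm in('s20','s21'):
    s=load(nm);im=cv2.GaussianBlur(s['image'],(3,3),0).astype(float);r=im[...,1]/(im[...,0]+1)
    m=((r>.4)&(r<.62)&(im[...,0]>30)).astype(np.uint8);m=cv2.morphologyEx(m,cv2.MORPH_OPEN,np.ones((3,3)))
    u=proj(s,[.592,.278,.05]).astype(int);n,l,stt,c=cv2.connectedComponentsWithStats(m);i=l[u[1],u[0]]
    m=cv2.morphologyEx((l==i).astype(np.uint8),cv2.MORPH_CLOSE,np.ones((7,7)))
    res=[]
    for H in np.arange(.115,.16,.002):
      for x in np.arange(.586,.600,.002):
        for y in np.arange(.270,.286,.002):
          P=np.vstack([np.c_[x+q*np.cos(A_),y+q*np.sin(A_),0*A_+h] for q,h in((.034,.047),(.034,H))])
          F=np.vstack([np.c_[x+q*np.cos(A_),y+q*np.sin(A_),0*A_+h] for q,h in((.0215,.012),(.029,.047))])
          h=np.zeros(m.shape,np.uint8)
          for Q in(P,F): cv2.fillConvexPoly(h,np.round(cv2.convexHull(projn(s,Q).astype(np.float32))*16).astype(np.int32),1,shift=4)
          res.append(((h&m).sum()/(h|m).sum(),H,x,y))
    print(nm,stt[i],[np.round(v,3) for v in sorted(res)[-4:]])
E
```

```text
s20 [300 220  24  36 684] [array([0.868, 0.115, 0.59 , 0.276]), array([0.868, 0.115, 0.594, 0.278]), array([0.869, 0.115, 0.592, 0.276]), array([0.877, 0.115, 0.588, 0.274])]
s21 [300 216  24  41 786] [array([0.933, 0.121, 0.588, 0.272]), array([0.933, 0.123, 0.588, 0.274]), array([0.934, 0.121, 0.586, 0.272]), array([0.934, 0.119, 0.586, 0.272])]
```

```bash
python3 - <<'E'
from h import *
for nm,n in(('s20',4),('s21',5)):
    s=load(nm);x,y=.592,.277
    circ=lambda r,h:projn(s,np.c_[x+r*np.cos(A_),y+r*np.sin(A_),0*A_+h])
    print(nm,'exp rim rows',circ(.034,.047+.02*n)[:,1].min().round(1),circ(.034,.047+.02*n)[:,1].max().round(1),'foot',circ(.0215,.012)[:,1].max().round(1),'cols',circ(.034,.1)[:,0].min().round(1),circ(.034,.1)[:,0].max().round(1))
    cx=int(circ(.034,.1)[:,0].mean()); 
    print([(v,*s['image'][v,cx-1:cx+2].mean(0).astype(int)) for v in range(206,266,2)])
s=load('s21');t=load('t21')
u=proj(s,[.592,.2,.06]).astype(int);a=np.array([246,149])/ (400/192)+[u[0]-96,u[1]-80]
print(a,tri([(s,a),(t,np.array([131,137])*1.28)]))
E
```

```text
s20 exp rim rows 215.4 229.6 foot 256.5 cols 300.3 323.2
[(206, np.int64(181), np.int64(123), np.int64(79)), (208, np.int64(181), np.int64(123), np.int64(79)), (210, np.int64(181), np.int64(123), np.int64(80)), (212, np.int64(181), np.int64(124), np.int64(79)), (214, np.int64(181), np.int64(124), np.int64(79)), (216, np.int64(182), np.int64(123), np.int64(79)), (218, np.int64(180), np.int64(121), np.int64(77)), (220, np.int64(131), np.int64(72), np.int64(47)), (222, np.int64(84), np.int64(44), np.int64(29)), (224, np.int64(95), np.int64(49), np.int64(31)), (226, np.int64(130), np.int64(67), np.int64(43)), (228, np.int64(103), np.int64(55), np.int64(36)), (230, np.int64(104), np.int64(54), np.int64(36)), (232, np.int64(113), np.int64(59), np.int64(39)), (234, np.int64(88), np.int64(48), np.int64(32)), (236, np.int64(88), np.int64(48), np.int64(33)), (238, np.int64(85), np.int64(45), np.int64(29)), (240, np.int64(85), np.int64(45), np.int64(31)), (242, np.int64(87), np.int64(45), np.int64(30)), (244, np.int64(86), np.int64(47), np.int64(32)), (246, np.int64(86), np.int64(47), np.int64(
[... 1446 characters left out ...]
, np.int64(29)), (244, np.int64(83), np.int64(45), np.int64(29)), (246, np.int64(86), np.int64(47), np.int64(31)), (248, np.int64(84), np.int64(45), np.int64(29)), (250, np.int64(84), np.int64(46), np.int64(30)), (252, np.int64(78), np.int64(44), np.int64(29)), (254, np.int64(80), np.int64(44), np.int64(30)), (256, np.int64(81), np.int64(46), np.int64(33)), (258, np.int64(141), np.int64(126), np.int64(112)), (260, np.int64(194), np.int64(179), np.int64(163)), (262, np.int64(195), np.int64(181), np.int64(164)), (264, np.int64(194), np.int64(179), np.int64(164))]
[312.08 221.52] (array([0.60107442, 0.27579332, 0.13474736]), [np.float64(0.0051997450221775935), np.float64(0.005199745022177758)])
```

```bash
python3 - <<'E'
from h import *
def rows(s,x,y,top,z0=0):
    circ=lambda r,h:projn(s,np.c_[x+r*np.cos(A_),y+r*np.sin(A_),0*A_+h])
    cx=int(round(circ(.034,top)[:,0].mean()));a=circ(.034,top)[:,1].min();b=circ(.0215,z0)[:,1].max()
    im=s['image'].astype(float);r=(im[...,1]/im[...,0])[:,cx-2:cx+3].mean(1)
    v=[i for i in range(int(a)-8,int(b)+9) if r[i]<.61]
    return round(a,1),round(b,1),v[0],v[-1]
s=load('s10');print('single on bat',rows(s,.592,.277,.067,.012))
s=load('s0');print('A',rows(s,.4265,.007,.055),'B',rows(s,.4258,-.1615,.055),'C',rows(s,.5722,-.2225,.055))
print('4',rows(load('s20'),.592,.277,.127,.012),'5',rows(load('s21'),.592,.277,.147,.012))
# top-view rim diameter in px vs height
E
```

```text
single on bat (np.float64(231.0), np.float64(256.5), 233, 255)
A (np.float64(181.8), np.float64(203.2), 183, 198) B (np.float64(166.9), np.float64(187.2), 168, 187) C (np.float64(178.2), np.float64(199.2), 180, 199)
4 (np.float64(215.4), np.float64(256.5), 220, 255) 5 (np.float64(210.1), np.float64(256.5), 216, 255)<stdin>:5: RuntimeWarning: divide by zero encountered in divide
<stdin>:5: RuntimeWarning: invalid value encountered in divide
```

```bash
python3 - <<'E'
from h import *
def fitz(nm,zs):
    s=load(nm);im=cv2.GaussianBlur(s['image'],(3,3),0).astype(float);r=im[...,1]/(im[...,0]+1)
    m=((r>.4)&(r<.625)&(im[...,0]>30)).astype(np.uint8);m=cv2.morphologyEx(m,cv2.MORPH_OPEN,np.ones((3,3)))
    u=proj(s,[.592,.277,.08]).astype(int);n,l,st,c=cv2.connectedComponentsWithStats(m);i=l[u[1],u[0]]
    x0,y0,w,h,a=st[i]
    out=[]
    for z in zs:
        P=projn(s,np.c_[.592+.034*np.cos(A_),.277+.034*np.sin(A_),0*A_+z]);out.append((round(z,3),*np.round(np.ptp(P,0),1),*np.round(P.min(0),1)))
    print(nm,(x0,y0,w,h,a),out)
fitz('w14',[.067]);fitz('w16',[.087,.083]);fitz('w20',[.127,.117,.113])
E
```

```text
w14 (np.int32(235), np.int32(13), np.int32(85), np.int32(90), np.int32(6027)) [(0.067, np.float64(88.0), np.float64(92.5), np.float64(231.0), np.float64(12.2))]
w16 (np.int32(232), np.int32(7), np.int32(92), np.int32(97), np.int32(7003)) [(0.087, np.float64(95.2), np.float64(100.2), np.float64(227.8), np.float64(5.4)), (0.083, np.float64(93.7), np.float64(98.6), np.float64(228.2), np.float64(6.8))]
w20 (np.int32(228), np.int32(0), np.int32(101), np.int32(91), np.int32(7682)) [(0.127, np.float64(107.1), np.float64(113.9), np.float64(223.1), np.float64(-21.2)), (0.117, np.float64(102.4), np.float64(108.8), np.float64(224.5), np.float64(-16.2)), (0.113, np.float64(100.7), np.float64(106.9), np.float64(225.0), np.float64(-14.3))]
```

Request:
jog_arm(increments=[[0.5, -0.1, -0.6, 0, 0, 0], [0.6, -0.1, -0.6, 0, 0, 0], [0.6, -0.1, -0.6, 0, 0, 0], [0.6, -0.1, -0.6, 0, 0, 0], [0.6, -0.1, -0.6, 0, 0, 0], [0.6, -0.1, -0.6, 0, 0, 0], [0.6, -0.1, 0, 0, 0, 0], [0, 0, 0, 0, 0, 0], [0, 0, 0, 0, 0, 0], [0, 0, 0, 0, 0, 0]])

```text
time_s: 106.2
ee_pos: [0.4936, 0.2764, 0.2925]
tcp_rot: [0.0, 0.998, 0.07, -0.0]
contact_force: [0.9, -0.8, -0.2]
width: 0.0855
finger_force: 0.0
```

```bash
python3 - <<'E'
from h import *
w=shot('wrist','v1');shot('scene','sv');plan();print(proj(w,[.592,.277,.147]))
E
```

```text
t 106.3 p [0.4937 0.2765 0.2928] w 0.0855 F [ 0.4  0.1 -0.4] q [-0.31  0.28 -0.31  1.7   0.09  1.17 -2.07]
[271.51921292  51.51483432]
```

Request:
jog_arm(increments=[[0, 0.5, 0, 0, 0, 0], [0, 1, 0, 0, 0, 0], [0, 1, 0, 0, 0, 0], [0, 1, 0, 0, 0, 0], [0, 1, 0, 0, 0, 0], [0, 0.5, 0, 0, 0, 0], [0, 0, 0, 0, 0, 0], [0, 0, 0, 0, 0, 0], [0, 0, 0, 0, 0, 0], [0, 0, 0, 0, 0, 0]])

```text
time_s: 107.3
ee_pos: [0.5079, 0.1784, 0.293]
tcp_rot: [-0.0, 0.997, 0.071, -0.0]
contact_force: [-0.4, -0.6, 1.0]
width: 0.0858
finger_force: 0.0
```

```bash
cat > rim.py <<'E'
from h import *
from scipy.optimize import least_squares
def rimfit(names,z=.147):
    # match the left/right/top extents of the rim circle in all views (inner side of outline unaffected by body)
    obs=[]
    for nm in names:
        s=load(nm);im=cv2.GaussianBlur(s['image'],(3,3),0).astype(float);r=im[...,1]/(im[...,0]+1)
        m=((r>.4)&(r<.64)&(im[...,0]>25)).astype(np.uint8);m=cv2.morphologyEx(m,cv2.MORPH_OPEN,np.ones((3,3)));m=cv2.morphologyEx(m,cv2.MORPH_CLOSE,np.ones((7,7)))
        u=proj(s,[.592,.277,z]).astype(int);n,l,st,c=cv2.connectedComponentsWithStats(m)
        ids,ct=np.unique(l[u[1]-25:u[1]+25,u[0]-25:u[0]+25],return_counts=True);i=ids[ids>0][np.argmax(ct[ids>0])]
        cn=max(cv2.findContours((l==i).astype(np.uint8),cv2.RETR_EXTERNAL,cv2.CHAIN_APPROX_NONE)[0],key=len)[:,0].astype(float)
        print(nm,st[i],'pred',u); obs.append((s,cn))
    def f(v):
        out=[]
        for s,cn in obs:
            P=np.vstack([projn(s,np.c_[v[0]+r*np.cos(A_),v[1]+r*np.sin(A_),0*A_+h]) for r,h in((.034,v[2]),(.034,.047),(.029,.047),(.0215,.012))]).astype(np.float32)
            h=cv2.convexHull(P)
            d=np.array([cv2.pointPolygonTest(h,(float(p[0]),float(p[1])),True) for p in cn])
            d=d[(cn[:,1]>2)&(cn[:,0]>2)&(cn[:,0]<509)]
            out.append(np.resize(d,600) if len(d)<600 else d[:600])
        return np.concatenate(out)-.5-v[3]
    o=least_squares(f,[.592,.277,z-.01,0],loss='soft_l1',diff_step=1e-3);print(np.round(o.x,4),o.cost)
E
python3 - <<'E'
from rim import *
shot('wrist','v2');plan()
rimfit(['v1','v2']);rimfit(['v1']);rimfit(['v2']);rimfit(['v1','v2','sv'])
E
```

```text
t 107.35 p [0.508  0.1782 0.293 ] w 0.0855 F [ 0.4  0.2 -0.5] q [-0.17  0.23 -0.26  1.77  0.06  1.15 -1.88]
v1 [ 232    9   83   86 5531] pred [271  51]
v2 [ 112   11   95   85 6227] pred [144  52]
[0.5924 0.2755 0.1356 1.1512] 126.17080771560674
v1 [ 232    9   83   86 5531] pred [271  51]
[ 0.5932  0.2752  0.1285 -0.0217] 46.00788532089909
v2 [ 112   11   95   85 6227] pred [144  52]
[0.5928 0.2771 0.1303 0.3937] 59.32151010681166
v1 [ 232    9   83   86 5531] pred [271  51]
v2 [ 112   11   95   85 6227] pred [144  52]
sv [300 215  25  42 823] pred [312 216]
[0.5925 0.2757 0.1339 0.6815] 319.92765305025506
```

```bash
python3 - <<'E'
from rim import *
rimfit(['w14'],.067);rimfit(['w16'],.087);rimfit(['w20'],.127)
rimfit(['s10'],.067);rimfit(['s20'],.127);rimfit(['s21'],.147)
E
```

```text
w14 [ 234   13   86   90 6067] pred [275  59]
[ 0.5941  0.2751  0.0558 -0.6602] 28.22170004401407
w16 [ 232    7   92   97 7048] pred [275  57]
[ 0.5954  0.2745  0.0631 -2.7939] 32.20807525552509
w20 [ 228    0  102   91 7728] pred [276  37]
[ 0.5936  0.2755  0.1137 -0.0028] 41.72699960133164
s10 [300 233  23  24 404] pred [311 238]
[0.5892 0.2745 0.0602 0.0991] 62.42096317180628
s20 [300 219  24  38 725] pred [312 222]
[ 0.5878  0.2735  0.1099 -0.2154] 63.437913407250214
s21 [300 215  24  42 828] pred [312 216]
[ 0.5876  0.2733  0.1253 -0.285 ] 64.15516421408901
```

```bash
python3 -c "
from cell import arm
print(arm.sign_off())"
```

```text
the job is handed in; nothing more can be done
None
```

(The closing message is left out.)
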